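# Load and start the sample-tube dryer

### The arm

A 7-joint arm with a two-finger parallel gripper is mounted at the origin on the work surface. World frame = base frame: x ahead of the robot, y to its left, z up, the work surface at z = 0. Lengths are in m, angles in rad, forces in N, time in s.
With the tool pointing down it reaches from about 0.4 to 0.85 m from the base axis. Payload 10.4 kg.
Tool frame: the origin (TCP) lies at the very end of the fingers, on their centre line; the grasp point (between the pads) lies 19 mm behind it; z points along the fingers, y is the line along which they close (so a half turn about z gives the same grasp; the last joint's range is limited). The gripper opens to 87 mm and grips with 3 to 60 N. Pads are 19 mm wide; open, the fingers measure 117 mm over their backs; the gripper's body (75 mm by 190 mm) begins 51 mm behind the grasp point.
Start: joints at [-1.314, 0.332, -0.065, 1.46, 0.022, 1.35, -0.088], TCP at [0.173, 0.601, 0.223] pointing down, gripper open.
Joint ranges: [-2.6, 2.6], [-0.5, 2.12], [-1.47, 1.34], [0.16, 2.42], [-1.27, 4.41], [0.06, 2.06], [-2.6, 2.6]. Speed limits (rad/s): [2.22, 2.22, 2.79, 2.79, 3.14, 3.14, 3.14].

### API

Orientations are given as a unit quaternion [x, y, z, w].
In Python, from bench import * gives the robot as it stands.
- The arm moves only by the tool carry_out, never from a script. Its argument "deltas" is a list of rows, each an object with "hand": the finger opening in mm, from 0 to 87; "dp": the shift along the tool's x, y, z each as a share of 250 mm, from -1 to 1, a list of three; "spin": the turn about the tool's z as a share of pi rad, from -1 to 1. In form: [{"hand": hand, "dp": [dx, dy, dz], "spin": spin}, ...]. A call has 1 to 20 rows; each row is the pose to reach, as a shift and turn from the pose commanded when the call began, along the tool's axes at that moment, turning the shorter way round; what a row does not reach only later rows make up. A row lasts 1/10 s, in which the tool goes at most 50 mm and 8.59 degrees, less where a joint would pass 70% of its speed; a pose out of reach is approached as far as the arm can. A call with a number of a shift or a turn outside -1 to 1 is refused whole. A call with a gripper value outside its range is refused whole. The fingers move at their own pace and stop on an object; "force" is the grip in N (left out, the last holds). Time passes only in rows, so rows that repeat a pose let the fingers close. It gives the time, the measured TCP pose, the force, the opening and the grip force at its end, in the units of the state.
- read_state(): the state, without advancing time (a new reading comes with each control period).
- camera(name): name is "side" or "top" or "wrist"; returns the picture (420x560x3 uint8, red, green, blue); there is no depth.
- get_calibration(name): a dict with "fx", "fy", "cx", "cy" (pixels), "R" (3x3) and "t" (3): a world point X has camera coordinates R X + t; the wrist camera has in their place "mount" (4x4, takes a point from camera to tool coordinates, whose origin is the TCP and whose axes are the flange's). Camera axes: x right, y down, z forward; pixel columns grow to the right and rows downward; lengths in m; the calibration is good to about 2 mm. A picture is of the moment at which its call begins: read the wrist's pose just before it. get_calibration takes no time and is no camera call.
- close_job(): hands the job in; it is judged then, once.
The state is a dict: "time": time; "joint_positions": joint angles; "joint_vel": joint speeds; "joint_torque": joint torques, N m; "ee_pos": TCP position; "eef_rot": TCP orientation; "ft_force": force on the tool from outside, world axes, zero at the start; "torque": the same for the moment, N m; "width": finger opening in m; "grip_force": force on a finger pad.
Only numpy, scipy, OpenCV 4.12 (cv2) and the standard library are available. Lean on these libraries where they do the work, as an engineer would, in place of code of your own. Each camera call takes 0.05 s, during which the arm holds its last target. There are 200 camera calls.

### The job

Get the rinsed measuring tubes drying: put every tube lying on the table mouth down over a peg of its own on the blue drying unit, standing straight with its mouth on the unit's top, and lay the grey filter cassette flat and fully home in the unit's pocket. When all that is in place, press the red start plunger all the way down and let it spring back; leave the other things on the table where they are.

Things in the scene. Friction and masses are not known exactly. Their poses are not given: they have to be found in the camera images.
- tube1: Rinsed measuring tube (3 or 4 are there), white, 110 mm long, open at one end; outer diameter 30 mm, bore 24 mm; square yellow foot 36 x 36 x 6 mm closes one end, green bead of diameter 36 mm and 6 mm wide round the mouth. Starts lying on its side on the table. Origin on its axis at mid-length (18 mm above the table when lying); its x axis points out of the mouth.
- tube2: Rinsed measuring tube (3 or 4 are there), white, 110 mm long, open at one end; outer diameter 30 mm, bore 24 mm; square yellow foot 36 x 36 x 6 mm closes one end, green bead of diameter 36 mm and 6 mm wide round the mouth. Starts lying on its side on the table. Origin on its axis at mid-length (18 mm above the table when lying); its x axis points out of the mouth.
- tube3: Rinsed measuring tube (3 or 4 are there), white, 110 mm long, open at one end; outer diameter 30 mm, bore 24 mm; square yellow foot 36 x 36 x 6 mm closes one end, green bead of diameter 36 mm and 6 mm wide round the mouth. Starts lying on its side on the table. Origin on its axis at mid-length (18 mm above the table when lying); its x axis points out of the mouth.
- tube4: Rinsed measuring tube (3 or 4 are there), white, 110 mm long, open at one end; outer diameter 30 mm, bore 24 mm; square yellow foot 36 x 36 x 6 mm closes one end, green bead of diameter 36 mm and 6 mm wide round the mouth. Starts lying on its side on the table. Origin on its axis at mid-length (18 mm above the table when lying); its x axis points out of the mouth.
- dryer: Drying unit, fixed blue slab 200 (x) x 290 (y) x 40 mm high; origin at the centre of its underside. A row of four steel pegs stands along its y at x = +50 mm, 75 mm apart; cassette pocket at x = -50, y = +55 mm; red plunger at x = -50, y = -85 mm.
- peg1 (a point): Foot of a steel drying peg, on the unit's flat top (40 mm above the table); the peg rises 60 mm, diameter 12 mm, tapered tip. A tube on it rests with its mouth bead on the top.
- peg2 (a point): Foot of a steel drying peg, on the unit's flat top (40 mm above the table); the peg rises 60 mm, diameter 12 mm, tapered tip. A tube on it rests with its mouth bead on the top.
- peg3 (a point): Foot of a steel drying peg, on the unit's flat top (40 mm above the table); the peg rises 60 mm, diameter 12 mm, tapered tip. A tube on it rests with its mouth bead on the top.
- peg4 (a point): Foot of a steel drying peg, on the unit's flat top (40 mm above the table); the peg rises 60 mm, diameter 12 mm, tapered tip. A tube on it rests with its mouth bead on the top.
- cassette: Filter cassette, grey flat block 64 (x) x 44 (y) x 14 mm thick with an orange grip rib on top, 36 mm along x, 10 mm thick across y, from 14 to 40 mm above the underside. Origin at the centre of its underside. Either way round fits.
- pocket (a point): Centre of the floor of the cassette pocket in the drying unit: rectangular recess 68 x 48 mm, 10 mm deep, chamfered 2 mm at the rim; its long side runs along the unit's x.
- plunger (a joint): Red sprung start plunger on the unit, pressed straight down; 0 at rest, 0.012 m fully in, needs about 8 N; it springs back when let go.
- plunger_top (a point): Centre of the top face of the red plunger, diameter 28 mm.
- cap: Loose yellow screw cap, 32 mm across, 16 mm high, lying among the tubes; not part of the job. Origin at the centre of its underside.
- paper_cup: White paper cup, 70 mm wide, 75 mm high, standing behind; not part of the job. Origin at the centre of its underside.
- strip_vial: Black vial, 44 mm wide, 100 mm high; not part of the job. Origin at the centre of its underside.
- marker: Blue marker pen, 130 x 13 x 13 mm, lying on the robot's left; not part of the job. Origin at the centre of its underside.

How it is judged:
On the way, in this order (a step that is already met when the one before it is completed fails the run):
1. every tube present is mouth down on a peg and the cassette is home in its pocket (angle between each of tube1, tube2, tube3, tube4's own x axis and vertical above 3.04 rad and height (world z) of tube1 between 0.09 and 0.099 m and (horizontal distance between tube1 and peg1 below 0.011 m or horizontal distance between tube1 and peg2 below 0.011 m or horizontal distance between tube1 and peg3 below 0.011 m or horizontal distance between tube1 and peg4 below 0.011 m) and linear speed of each of tube1, tube2, tube3, tube4, cassette below 0.03 m/s and height (world z) of tube2 between 0.09 and 0.099 m and (horizontal distance between tube2 and peg1 below 0.011 m or horizontal distance between tube2 and peg2 below 0.011 m or horizontal distance between tube2 and peg3 below 0.011 m or horizontal distance between tube2 and peg4 below 0.011 m) and height (world z) of tube3 between 0.09 and 0.099 m and (horizontal distance between tube3 and peg1 below 0.011 m or horizontal distance between tube3 and peg2 below 0.011 m or horizontal distance between tube3 and peg3 below 0.011 m or horizontal distance between tube3 and peg4 below 0.011 m) and height (world z) of tube4 between 0.09 and 0.099 m and (horizontal distance between tube4 and peg1 below 0.011 m or horizontal distance between tube4 and peg2 below 0.011 m or horizontal distance between tube4 and peg3 below 0.011 m or horizontal distance between tube4 and peg4 below 0.011 m) and horizontal distance between cassette and pocket below 0.0045 m and height (world z) of cassette below 0.0325 m and angle between cassette's own z axis and vertical below 0.06 rad and angle between the x axis of cassette and the x axis of dryer, either way round below 0.08 rad), for 0.3 s.
2. with everything loaded, the plunger is pressed fully in (value of joint plunger above 0.0105 m), for 0.1 s.
At the end, for the whole second after the job is handed in: Each tube is mouth down on a peg (within 11 mm, 0.1 rad; mouth within 4 mm of the unit's top); cassette in the pocket (within 4.5 mm, 2.5 mm in height; square to 0.08, flat to 0.06 rad); all at rest; plunger, pressed over 10.5 mm, is back within 3 mm (all of step 1 and value of joint plunger below 0.003 m); the robot touches nothing.
It fails at once if another thing on the table is moved more than 50 mm (distance of any of cap, paper_cup, strip_vial, marker from where it was at the start of the episode above 0.05 m).
It fails at once if the plunger is pressed before the cassette is in the pocket (value of joint plunger above 0.008 m and horizontal distance between cassette and pocket above 0.03 m).
Of tube1, tube2, tube3, tube4 only 3 to 4 are there at a start; the rules pass over those that are not, and their reading is None.
At some moment in a run one of tube1, tube2, tube3, tube4, cassette may be knocked a few centimetres aside while the robot is not near it.
It also fails if it takes over 210 s, if anything falls off the work surface, if the arm or the gripper's body presses on something with over 40 N, if the wrist force passes 120 N, or if a joint passes its speed limit or range.

## Working session

There is one attempt and no reset: what is moved stays moved. The work goes in short steps, Python scripts to look and compute and a tool call to move; the robot and the scene stay as the last step left them, time stands still between calls to the robot, and variables do not carry over. Pictures are saved under pics/ and viewed, at most 14 in all, crops included, and the job is handed in when it is done.

Besides the shell and the picture viewer there is one more tool, called after ">>>" in YAML: its name, and indented under it one key for each argument. carry_out: Moves the arm, as the interface text tells. Its arguments: {"type":"object","properties":{"deltas":{"type":"array","items":{"type":"object","properties":{"hand":{"type":"number"},"dp":{"type":"array","items":{"type":"number","minimum":-1,"maximum":1}},"spin":{"type":"number","minimum":-1,"maximum":1}}}},"force":{"type":"number"}},"required":["deltas"]}

```bash
ls; mkdir -p pics; python3 - <<'E'
from bench import *
import cv2
s=read_state();print({k:s[k] for k in('time','ee_pos','eef_rot','width','ft_force')})
for n in("top","side"):
    cv2.imwrite(f"pics/{n}0.png",camera(n)[:,:,::-1]); print(n,get_calibration(n))
print(get_calibration("wrist"))
E
```

```text
pics
{'time': 0.0, 'ee_pos': array([0.17253316, 0.60031318, 0.22174032]), 'eef_rot': array([ 1.39459248e-01,  9.90227552e-01, -7.14316180e-04, -5.80998520e-05]), 'width': 0.08694340239824344, 'ft_force': array([ 0.49621847, -0.46895014, -0.30105986])}
top {'fx': 388.5297969438685, 'fy': 388.5297969438685, 'cx': 279.31559639243915, 'cy': 206.08490474225198, 'R': array([[-0.00657932, -0.99990183,  0.01237128],
       [-0.99934619,  0.00613482, -0.03563094],
       [ 0.03555155, -0.01259762, -0.99928844]]), 't': array([0.01315156, 0.51577642, 1.04149494])}
side {'fx': 507.6669897505797, 'fy': 507.6669897505797, 'cx': 282.68580134104667, 'cy': 206.78538274266415, 'R': array([[ 0.91882065, -0.3941074 , -0.02116538],
       [-0.25304714, -0.54710228, -0.79790115],
       [ 0.30287912,  0.73848389, -0.60241662]]), 't': array([-0.46961014,  0.20199912,  1.18469171])}
{'fx': 295.51520271169755, 'fy': 295.51520271169755, 'cx': 282.16933632115666, 'cy': 213.38229109218656, 'mount': array([[-9.20680112e-04, -9.70082261e-01, -2.42774709e-01,
         6.52138077e-02],
       [ 9.99999450e-01, -1.01511199e-03,  2.63876453e-04,
        -2.00822469e-04],
       [-5.02425384e-04, -2.42774332e-01,  9.70082662e-01,
        -1.62034889e-01],
       [ 0.00000000e+00,  0.00000000e+00,  0.00000000e+00,
         1.00000000e+00]])}
```

View pics/top0.png

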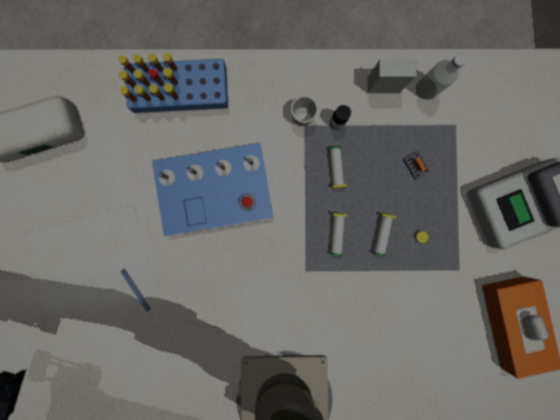

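View pics/side0.png

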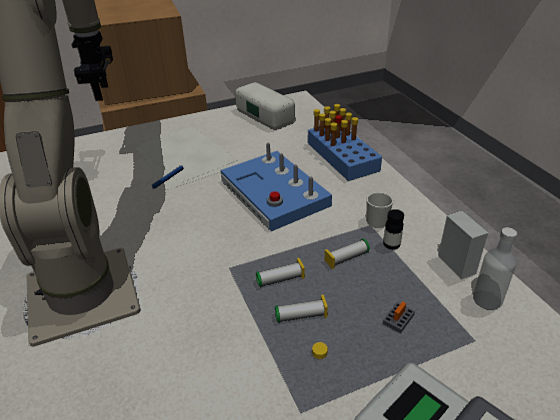

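The top view shows three tubes: feet at about (340,186), (340,212) and (388,216), with green mouths at (336,149), (337,253) and (381,253). The cassette is at (416,165), the dryer at (212,190), the plunger at (247,202) and the cap at (422,238).
The side view agrees: three tubes, four pegs and nothing in the pocket.

```bash
cat > h.py <<'E'
from bench import *
import numpy as np, cv2
from scipy.spatial.transform import Rotation as Ro
HSV=dict(yellow=((22,120,90),(34,255,255)),green=((45,90,30),(80,255,255)),orange=((5,150,80),(17,255,255)),red=((0,150,80),(4,255,255)),blue=((100,80,60),(125,255,255)))
def shot(name,save=None):
    s=read_state(); im=camera(name); c=get_calibration(name)
    K=np.array([[c['fx'],0,c['cx']],[0,c['fy'],c['cy']],[0,0,1]])
    if 'mount' in c:
        T=np.eye(4);T[:3,:3]=Ro.from_quat(s['eef_rot']).as_matrix();T[:3,3]=s['ee_pos']
        W=T@c['mount']; Rcw,o=W[:3,:3],W[:3,3]
    else: Rcw=c['R'].T;o=-Rcw@c['t']
    if save: cv2.imwrite(save,im[:,:,::-1])
    return im,(K,Rcw,o)
def ray(cal,uv,z):
    K,R,o=cal; d=(R@np.linalg.inv(K)@np.c_[np.atleast_2d(uv),np.ones(len(np.atleast_2d(uv)))].T).T
    return o+d*((z-o[2])/d[:,2])[:,None]
def proj(cal,X):
    K,R,o=cal; p=(K@(R.T@(np.atleast_2d(X)-o).T)).T; return p[:,:2]/p[:,2:]
def blobs(im,col,amin=8):
    h=cv2.cvtColor(im,cv2.COLOR_RGB2HSV); m=cv2.inRange(h,*map(np.array,HSV[col]))
    n,l,st,c=cv2.connectedComponentsWithStats(m)
    return [(c[i],int(st[i,4]),cv2.minAreaRect(np.argwhere(l==i)[:,::-1].astype(np.float32))) for i in range(1,n) if st[i,4]>=amin]
def tool(target,yaw_y=None):
    """row numbers to bring TCP to target, tool y axis to world angle yaw_y (mod pi)"""
    s=read_state();R=Ro.from_quat(s['eef_rot']).as_matrix()
    dp=R.T@(np.array(target)-s['ee_pos'])/.25
    sp=0
    if yaw_y is not None:
        cur=np.arctan2(R[1,1],R[0,1]); d=(yaw_y-cur+np.pi/2)%np.pi-np.pi/2
        sp=-d/np.pi
    print('dp',dp.round(4),'spin',round(sp,4),'j7',s['joint_positions'][6].round(2),'|t',round(s['time'],2))
E
python3 - <<'E'
from h import *
im,c=shot("top")
for col,z in(('yellow',.02),('green',.02),('orange',.03),('red',.05)):
    for p,a,r in blobs(im,col):
        X=ray(c,p,z)[0]
        if abs(X[1])<.5: print(col,p.round(1),a,X.round(4), np.round(r[1],1),round(r[2]))
m=cv2.inRange(cv2.cvtColor(im,cv2.COLOR_RGB2HSV),*map(np.array,HSV['blue']))
cs=max(cv2.findContours(m,0,2)[0],key=cv2.contourArea);r=cv2.minAreaRect(cs)
B=ray(c,cv2.boxPoints(r),.04);print('dryer',B.round(3),B.mean(0),[np.linalg.norm(B[i]-B[i-1]).round(3) for i in range(4)])
print('pegbase guess',ray(c,[[167,178],[195,172],[223,168],[251,163]],.07).round(3))
E
```

```text
yellow [166.6  56.8] 46 [0.9213 0.312  0.02  ] [7. 7.] 90
yellow [136.8  58.3] 46 [0.9172 0.3923 0.02  ] [7.1 6.4] 45
yellow [151.8  57.5] 46 [0.9192 0.3518 0.02  ] [7. 6.] 90
yellow [122.1  59.1] 43 [0.915  0.4317 0.02  ] [7.1 5.7] 45
yellow [167.3  72.2] 50 [0.8789 0.3099 0.02  ] [7. 7.] 90
yellow [122.7  74.3] 49 [0.8733 0.4299 0.02  ] [7.1 6.4] 45
yellow [137.3  73.5] 50 [0.8756 0.3906 0.02  ] [7. 7.] 90
yellow [138.1  89.2] 51 [0.8327 0.3881 0.02  ] [8. 7.] 90
yellow [153.2  88.5] 47 [0.8346 0.3476 0.02  ] [7.2 6.7] 63
yellow [168.1  87.8] 48 [0.8363 0.3078 0.02  ] [7. 7.] 0
yellow [123.4  90. ] 49 [0.8308 0.4275 0.02  ] [7.8 6.4] 45
yellow [338.8 185.9] 28 [ 0.5688 -0.1502  0.02  ] [ 2. 12.] 90
yellow [339.  214.4] 26 [ 0.4921 -0.1499  0.02  ] [12.1  2.2] 5
yellow [388.7 215.5] 21 [ 0.4883 -0.2832  0.02  ] [11.7  1.9] 15
yellow [421.8 236.7] 104 [ 0.4311 -0.3715  0.02  ] [11. 10.] 90
green [334.4 146.9] 22 [ 0.6742 -0.1394  0.02  ] [ 2.2 11.2] 80
green [336.6 254.2] 18 [ 0.386  -0.1421  0.02  ] [10.2  1.5] 6
green [378.2 253.8] 17 [ 0.3862 -0.2536  0.02  ] [11.4  1.4] 16
orange [420.5 163.5] 50 [ 0.6267 -0.3679  0.03  ] [12.7  3.9] 59
red [152.5  73.3] 30 [0.8646 0.3405 0.05  ] [6.9 4.7] 56
red [246.6 201.6] 73 [0.5266 0.0954 0.05  ] [9.2 8.5] 45
dryer [[0.635 0.345 0.04 ]
 [0.682 0.061 0.04 ]
 [0.486 0.03  0.04 ]
 [0.441 0.312 0.04 ]] [0.56119059 0.18669501 0.04      ] [np.float64(0.197), np.float64(0.287), np.float64(0.198), np.float64(0.285)]
pegbase guess [[0.587 0.296 0.07 ]
 [0.602 0.225 0.07 ]
 [0.612 0.154 0.07 ]
 [0.624 0.082 0.07 ]]
```

```bash
python3 - <<'E'
from h import *
tool((.565,-.17,.25),np.radians(95))
E
```

```text
dp [-2.36   -2.5284 -0.1094] spin -0.1168 j7 -0.09 |t 0.15
```

>>> carry_out:
  deltas:
    - {"hand": 60, "dp": [-0.8, -0.84, -0.1], "spin": 0}
    - {"hand": 60, "dp": [-0.8, -0.84, -0.1], "spin": 0}
    - {"hand": 60, "dp": [-0.8, -0.84, -0.1], "spin": 0}
    - {"hand": 60, "dp": [-0.8, -0.84, -0.1], "spin": 0}
    - {"hand": 60, "dp": [-0.8, -0.84, -0.1], "spin": 0}
    - {"hand": 60, "dp": [-0.8, -0.84, -0.1], "spin": 0}

```text
time: 0.75
ee_pos: [0.3079, 0.341, 0.2477]
eef_rot: [0.14, 0.99, 0.0, 0.0]
ft_force: [-0.1, 0.0, 0.3]
width: 0.0605
grip_force: 0.0
```

>>> carry_out:
  deltas:
    - {"hand": 60, "dp": [-0.8, -0.84, 0], "spin": 0}
    - {"hand": 60, "dp": [-0.8, -0.84, 0], "spin": 0}
    - {"hand": 60, "dp": [-0.8, -0.84, 0], "spin": 0}
    - {"hand": 60, "dp": [-0.8, -0.84, 0], "spin": 0}
    - {"hand": 60, "dp": [-0.8, -0.84, 0], "spin": 0}
    - {"hand": 60, "dp": [-0.8, -0.84, 0], "spin": 0}

```text
time: 1.35
ee_pos: [0.4418, 0.0836, 0.2477]
eef_rot: [0.14, 0.99, 0.0, 0.0]
ft_force: [1.0, 0.5, -0.4]
width: 0.0598
grip_force: 0.0
```

>>> carry_out:
  deltas:
    - {"hand": 60, "dp": [-0.78, -0.86, 0], "spin": -0.117}
    - {"hand": 60, "dp": [-0.78, -0.86, 0], "spin": -0.117}
    - {"hand": 60, "dp": [-0.78, -0.86, 0], "spin": -0.117}
    - {"hand": 60, "dp": [-0.78, -0.86, 0], "spin": -0.117}
    - {"hand": 60, "dp": [-0.78, -0.86, 0], "spin": -0.117}
    - {"hand": 60, "dp": [-0.78, -0.86, 0], "spin": -0.117}
    - {"hand": 60, "dp": [-0.78, -0.86, 0], "spin": -0.117}
    - {"hand": 60, "dp": [-0.78, -0.86, 0], "spin": -0.117}

```text
time: 2.15
ee_pos: [0.5689, -0.1772, 0.2468]
eef_rot: [-0.042, 0.999, -0.001, -0.001]
ft_force: [-0.0, 0.5, -0.6]
width: 0.0602
grip_force: 0.0
```

```bash
python3 - <<'E'
from h import *
s=read_state();print(s['ee_pos'],s['ft_force'],s['joint_positions'].round(2))
im,c=shot("wrist","pics/w1.png")
for col,z in(('yellow',.02),('green',.02),('orange',.03)):
    for p,a,r in blobs(im,col,30):
        print(col,p.round(1),a,ray(c,p,z)[0].round(4), np.round(r[1],1),round(r[2]))
E
```

```text
[ 0.56888891 -0.17717341  0.24680411] [-4.03714844e-04  4.96260336e-01 -6.43229830e-01] [-0.4   0.31  0.78  1.54 -0.22  1.38  2.05]
yellow [131.6  66.8] 592 [ 0.4336 -0.3717  0.02  ] [29. 25.] 90
yellow [203.6 120.8] 161 [ 0.489  -0.2838  0.02  ] [30.7  5.1] 18
yellow [309.5 133.1] 173 [ 0.4929 -0.1494  0.02  ] [29.9  5.8] 9
yellow [303.1 193.1] 245 [ 0.5704 -0.1498  0.02  ] [ 8. 27.] 90
green [228.8  31.9] 178 [ 0.3863 -0.256   0.02  ] [31.5  9.3] 23
green [325.3  41.2] 174 [ 0.3868 -0.1418  0.02  ] [28.6 10.5] 11
orange [133.9 223.1] 187 [ 0.6277 -0.3716  0.03  ] [25.   7.7] 59
```

View pics/w1.png

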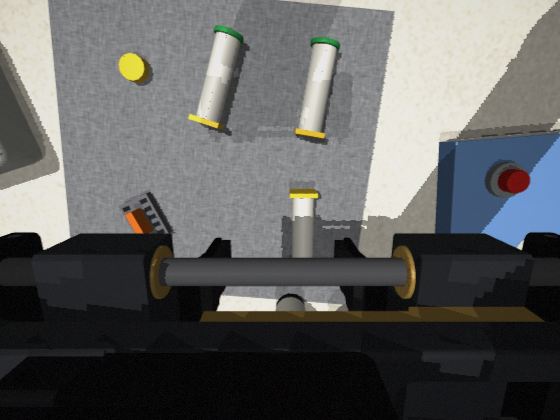

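The wrist view confirms the positions: the foot of tube A is at pixel (303,193), those of B and C at (310,133) and (204,121), and the cassette rib is at (134,223). They agree with the top view to about 2 mm.

```bash
python3 - <<'E'
from h import *
tool((.573,-.150,.06),np.radians(96));tool((.573,-.150,.004),np.radians(96))
E
```

```text
dp [-0.0264  0.0992  0.7474] spin -0.0062 j7 2.05 |t 2.2
dp [-0.0267  0.0993  0.9714] spin -0.0062 j7 2.05 |t 2.2
```

>>> carry_out:
  deltas:
    - {"hand": 55, "dp": [-0.026, 0.099, 0.747], "spin": -0.006}
    - {"hand": 55, "dp": [-0.026, 0.099, 0.747], "spin": -0.006}
    - {"hand": 55, "dp": [-0.026, 0.099, 0.747], "spin": -0.006}
    - {"hand": 55, "dp": [-0.026, 0.099, 0.747], "spin": -0.006}
    - {"hand": 55, "dp": [-0.026, 0.099, 0.9], "spin": -0.006}
    - {"hand": 55, "dp": [-0.026, 0.099, 0.97], "spin": -0.006}
    - {"hand": 55, "dp": [-0.026, 0.099, 0.97], "spin": -0.006}
    - {"hand": 30, "dp": [-0.026, 0.099, 0.97], "spin": -0.006}
    - {"hand": 30, "dp": [-0.026, 0.099, 0.97], "spin": -0.006}
    - {"hand": 30, "dp": [-0.026, 0.099, 0.97], "spin": -0.006}
    - {"hand": 30, "dp": [-0.026, 0.099, 0.97], "spin": -0.006}
    - {"hand": 30, "dp": [-0.026, 0.099, 0.97], "spin": -0.006}
  force: 4

```text
time: 3.4
ee_pos: [0.5742, -0.1488, 0.0063]
eef_rot: [-0.053, 0.999, 0.0, 0.001]
ft_force: [-0.8, 0.5, 5.9]
width: 0.0356
grip_force: 4.0
```

>>> carry_out:
  deltas:
    - {"hand": 30, "dp": [0, 0, -0.1], "spin": 0}
    - {"hand": 30, "dp": [0, 0, -0.2], "spin": 0}
    - {"hand": 30, "dp": [0, 0, -0.3], "spin": 0}
    - {"hand": 30, "dp": [0, 0, -0.4], "spin": 0}
    - {"hand": 30, "dp": [0, 0, -0.5], "spin": 0}
    - {"hand": 30, "dp": [0, 0, -0.6], "spin": 0}
    - {"hand": 30, "dp": [0, 0, -0.7], "spin": 0}
    - {"hand": 30, "dp": [0, 0, -0.8], "spin": 0}
    - {"hand": 30, "dp": [0, 0, -0.8], "spin": 0}

```text
time: 4.3
ee_pos: [0.5748, -0.1494, 0.2087]
eef_rot: [-0.053, 0.999, -0.0, 0.003]
ft_force: [0.9, -0.0, -0.4]
width: 0.036
grip_force: 4.0
```

```bash
python3 - <<'E'
from h import *
im,c=shot("wrist"); im2,c2=shot("side")
cv2.imwrite("pics/a1.png",np.hstack([cv2.resize(im,(400,300)),cv2.resize(im2[100:400,150:550],(400,300))])[:,:,::-1])
E
```

```text
(no output)
```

View pics/a1.png

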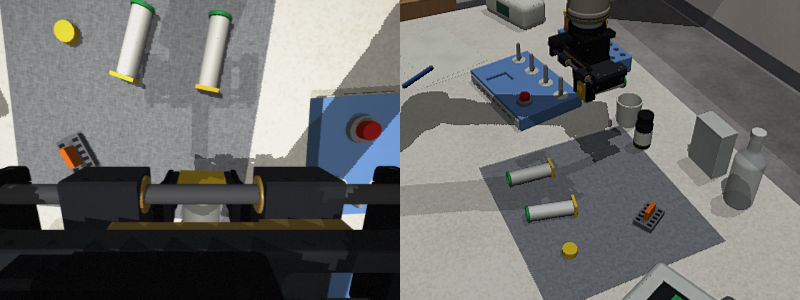

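The side view shows the mouth still nearly level, so pad friction is holding the tube. I'll try the lightest grip with a short shake.

>>> carry_out:
  deltas:
    - {"hand": 36, "dp": [0, 0, 0], "spin": 0}
    - {"hand": 36, "dp": [0, 0, 0.16], "spin": 0}
    - {"hand": 36, "dp": [0, 0, -0.04], "spin": 0}
    - {"hand": 36, "dp": [0, 0, 0.16], "spin": 0}
    - {"hand": 36, "dp": [0, 0, -0.04], "spin": 0}
    - {"hand": 36, "dp": [0, 0, 0], "spin": 0}
    - {"hand": 36, "dp": [0, 0, 0], "spin": 0}
  force: 3

```text
time: 5.1
ee_pos: [0.573, -0.1486, 0.2042]
eef_rot: [-0.053, 0.999, 0.0, -0.0]
ft_force: [-0.8, -0.6, -0.9]
width: 0.0364
grip_force: 0.0
```

```bash
cat >> h.py <<'E'
def pitch(im=None):
    """green bead of held tube from side and top views -> closest point of the rays"""
    P=[]
    s=read_state()
    for n in("side","top"):
        im,c=shot(n); u0=proj(c,s['ee_pos'])[0]
        b=[x for x in blobs(im,'green',5) if np.linalg.norm(x[0]-u0)<75]
        print(n,'tcp',u0.round(),[(x[0].round(1),x[1],ray(c,x[0],s['ee_pos'][2]-.0)[0].round(3)) for x in b])
E
python3 - <<'E'
from h import *
pitch(); s=read_state();print(s['ee_pos'],s['width'],s['grip_force'])
E
```

```text
side tcp [333. 196.] []
top tcp [352. 177.] []
[ 0.57322338 -0.14847017  0.20455262] 0.03615039972208571 0.0
```

```bash
python3 - <<'E'
from h import *
im,c=shot("wrist"); im2,c2=shot("side")
cv2.imwrite("pics/a2.png",np.hstack([cv2.resize(im,(400,300)),cv2.resize(im2[100:400,150:550],(400,300))])[:,:,::-1])
E
```

```text
(no output)
```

View pics/a2.png

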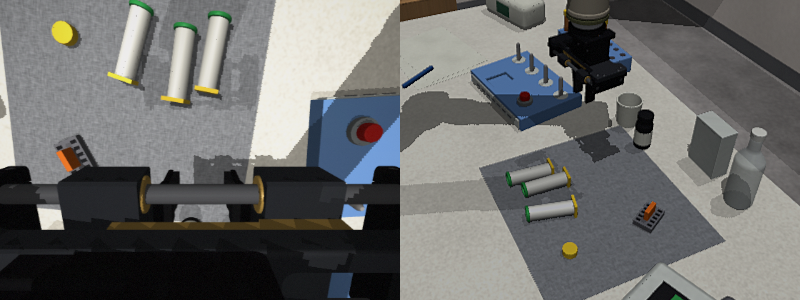

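Setting the opening to the foot's own width released the tube. It dropped and now lies between the other two at about (180,65) in the left half, with its mouth toward the robot. Nothing else moved. I'll keep the opening command below the foot width from now on, and measure again.

```bash
python3 - <<'E'
from h import *
im,c=shot("wrist")
for col,z in(('yellow',.02),('green',.02),('orange',.03)):
    for p,a,r in blobs(im,col,30):
        print(col,p.round(1),a,ray(c,p,z)[0].round(4), ray(c,cv2.boxPoints(r),.03).round(3)[:,:2].tolist())
tool((.49,-.284,.1),np.radians(90))
E
```

```text
yellow [88.1 45.7] 810 [ 0.4343 -0.3705  0.02  ] [[0.425, -0.381], [0.417, -0.353], [0.45, -0.348], [0.458, -0.378]]
yellow [168.  108.6] 211 [ 0.4887 -0.2856  0.02  ] [[0.488, -0.301], [0.482, -0.299], [0.491, -0.262], [0.497, -0.264]]
yellow [288.4 125.1] 221 [ 0.4921 -0.1505  0.02  ] [[0.494, -0.17], [0.488, -0.169], [0.491, -0.132], [0.497, -0.132]]
yellow [251.4 140.9] 201 [ 0.5137 -0.1906  0.02  ] [[0.516, -0.208], [0.51, -0.208], [0.511, -0.171], [0.518, -0.171]]
green [198.5   7.6] 242 [ 0.3865 -0.2555  0.02  ] [[0.39, -0.272], [0.381, -0.267], [0.392, -0.233], [0.402, -0.237]]
green [308.   20.2] 243 [ 0.386  -0.1419  0.02  ] [[0.395, -0.16], [0.383, -0.158], [0.387, -0.125], [0.399, -0.126]]
green [265.1  37.7] 218 [ 0.4069 -0.1847  0.02  ] [[0.415, -0.201], [0.404, -0.199], [0.407, -0.166], [0.418, -0.168]]
orange [ 90.5 224.7] 277 [ 0.63   -0.3716  0.03  ] [[0.618, -0.385], [0.609, -0.374], [0.641, -0.355], [0.65, -0.367]]
dp [ 0.3895 -0.503   0.4197] spin 0.034 j7 2.04 |t 5.35
```

```bash
python3 - <<'E'
from h import *
tool((.489,-.281,.08),np.radians(73.6));tool((.489,-.281,.012),np.radians(73.6))
E
```

```text
dp [ 0.3922 -0.4906  0.4997] spin 0.1251 j7 2.04 |t 5.35
dp [ 0.3921 -0.4906  0.7717] spin 0.1251 j7 2.04 |t 5.35
```

>>> carry_out:
  deltas:
    - {"hand": 55, "dp": [0.392, -0.49, 0.3], "spin": 0.125}
    - {"hand": 55, "dp": [0.392, -0.49, 0.3], "spin": 0.125}
    - {"hand": 55, "dp": [0.392, -0.49, 0.4], "spin": 0.125}
    - {"hand": 55, "dp": [0.392, -0.49, 0.5], "spin": 0.125}
    - {"hand": 55, "dp": [0.392, -0.49, 0.5], "spin": 0.125}
    - {"hand": 55, "dp": [0.392, -0.49, 0.65], "spin": 0.125}
    - {"hand": 55, "dp": [0.392, -0.49, 0.772], "spin": 0.125}
    - {"hand": 55, "dp": [0.392, -0.49, 0.772], "spin": 0.125}
    - {"hand": 28, "dp": [0.392, -0.49, 0.772], "spin": 0.125}
    - {"hand": 28, "dp": [0.392, -0.49, 0.772], "spin": 0.125}
    - {"hand": 28, "dp": [0.392, -0.49, 0.772], "spin": 0.125}
    - {"hand": 28, "dp": [0.392, -0.49, 0.772], "spin": 0.125}
    - {"hand": 28, "dp": [0.392, -0.49, 0.772], "spin": 0.125}
  force: 3

```text
time: 6.65
ee_pos: [0.4901, -0.2811, 0.0132]
eef_rot: [0.142, 0.99, -0.0, 0.001]
ft_force: [2.1, 1.5, 4.3]
width: 0.0359
grip_force: 3.0
```

>>> carry_out:
  deltas:
    - {"hand": 28, "dp": [0, 0, -0.1], "spin": 0}
    - {"hand": 28, "dp": [0, 0, -0.2], "spin": 0}
    - {"hand": 28, "dp": [0, 0, -0.3], "spin": 0}
    - {"hand": 28, "dp": [0, 0, -0.4], "spin": 0}
    - {"hand": 28, "dp": [0, 0, -0.5], "spin": 0}
    - {"hand": 28, "dp": [0, 0, -0.6], "spin": 0}
    - {"hand": 28, "dp": [0, 0, -0.7], "spin": 0}
    - {"hand": 28, "dp": [0, 0, -0.75], "spin": 0}
    - {"hand": 28, "dp": [0, 0, -0.75], "spin": 0}

```text
time: 7.55
ee_pos: [0.4896, -0.2812, 0.2007]
eef_rot: [0.143, 0.99, 0.0, 0.001]
ft_force: [0.3, -0.2, -0.6]
width: 0.0361
grip_force: 3.0
```

```bash
python3 - <<'E'
from h import *
im,c=shot("wrist"); im2,c2=shot("side")
for b in blobs(im,'green',30): print(b[0],b[1])
cv2.imwrite("pics/a3.png",np.hstack([cv2.resize(im,(400,300)),cv2.resize(im2[100:400,150:550],(400,300))])[:,:,::-1])
E
```

```text
[273.41035857  56.15836653] 1004
[380.08372093  69.55348837] 215
[344.53439153 102.43915344] 189
```

View pics/a3.png

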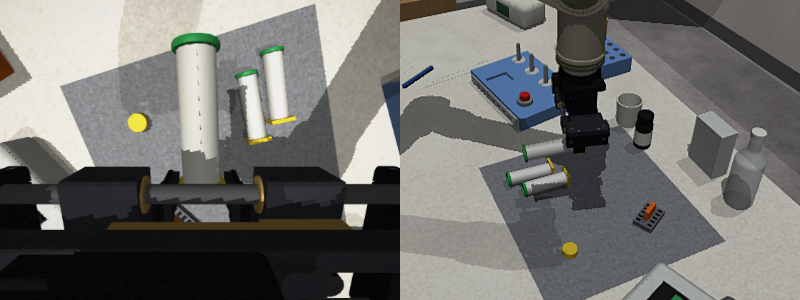

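The tube stays horizontal even at 3 N: its mouth is at (195,40) in the left half. I'll use inertia, with fast downward moves that stop sharply, which multiply the gravity torque.

>>> carry_out:
  deltas:
    - {"hand": 28, "dp": [0, 0, -0.2], "spin": 0}
    - {"hand": 28, "dp": [0, 0, -0.4], "spin": 0}
    - {"hand": 28, "dp": [0, 0, -0.2], "spin": 0}
    - {"hand": 28, "dp": [0, 0, 0.0], "spin": 0}
    - {"hand": 28, "dp": [0, 0, 0.0], "spin": 0}
    - {"hand": 28, "dp": [0, 0, -0.2], "spin": 0}
    - {"hand": 28, "dp": [0, 0, -0.4], "spin": 0}
    - {"hand": 28, "dp": [0, 0, -0.2], "spin": 0}
    - {"hand": 28, "dp": [0, 0, 0.0], "spin": 0}
    - {"hand": 28, "dp": [0, 0, -0.2], "spin": 0}
    - {"hand": 28, "dp": [0, 0, 0.0], "spin": 0}
    - {"hand": 28, "dp": [0, 0, -0.2], "spin": 0}
    - {"hand": 28, "dp": [0, 0, -0.0], "spin": 0}
    - {"hand": 28, "dp": [0, 0, -0.0], "spin": 0}

```text
time: 9.05
ee_pos: [0.4872, -0.2797, 0.197]
eef_rot: [0.143, 0.99, 0.001, -0.003]
ft_force: [-0.3, 1.2, 0.1]
width: 0.0359
grip_force: 3.0
```

```bash
cat >> h.py <<'E'
def tilt():
    """pitch (deg) of the held tube, mouth on tool +x side: nearest of all pitches to green blob column/row"""
    im,c=shot("wrist"); s=read_state(); R=Ro.from_quat(s['eef_rot']).as_matrix(); g=s['ee_pos']-.019*R[:,2]
    b=max(blobs(im,'green',30),key=lambda x:x[1]); th=np.radians(np.arange(-10,100,2))
    P=g+.104*(np.cos(th)[:,None]*R[:,0]+np.sin(th)[:,None]*R[:,2]); d=np.linalg.norm(proj(c,P)-b[0],axis=1)
    print('tilt',np.degrees(th[d.argmin()]),'err',d.min().round(1),'px',b[0].round(),b[1],'w',s['width'],s['grip_force'],'z',s['ee_pos'][2].round(3))
E
python3 -c "
from h import *
tilt()"
```

```text
tilt 64.0 err 1.6 px [282. 165.] 300 w 0.03607723151187188 2.999931089580059 z 0.199
```

The shake works: the tilt is now 64°. I'll repeat it with a horizontal component.

>>> carry_out:
  deltas:
    - {"hand": 28, "dp": [-0.1, 0, -0.2], "spin": 0}
    - {"hand": 28, "dp": [-0.2, 0, -0.4], "spin": 0}
    - {"hand": 28, "dp": [-0.1, 0, -0.2], "spin": 0}
    - {"hand": 28, "dp": [0, 0, 0.0], "spin": 0}
    - {"hand": 28, "dp": [0, 0, 0.0], "spin": 0}

```text
time: 9.6
ee_pos: [0.4843, -0.2795, 0.1962]
eef_rot: [0.144, 0.99, 0.002, -0.004]
ft_force: [-0.3, 0.9, 0.3]
width: 0.036
grip_force: 3.0
```

```bash
python3 -c "
from h import *
tilt()
tool((.6286,.0841,.25),np.radians(9.3))"
```

```text
tilt 66.0 err 0.7 px [282. 172.] 296 w 0.03595808223602844 2.9999372363090515 z 0.198
dp [-0.1319  1.558  -0.2052] spin 0.3569 j7 1.93 |t 9.65
```

>>> carry_out:
  deltas:
    - {"hand": 28, "dp": [-0.05, 0, 0], "spin": 0}
    - {"hand": 28, "dp": [-0.12, 0, 0], "spin": 0}
    - {"hand": 28, "dp": [-0.22, 0, 0], "spin": 0}
    - {"hand": 28, "dp": [-0.06, 0, 0], "spin": 0}
    - {"hand": 28, "dp": [0.06, 0, 0], "spin": 0}
    - {"hand": 28, "dp": [0.1, 0, 0], "spin": 0}
    - {"hand": 28, "dp": [0.1, 0, 0], "spin": 0}
    - {"hand": 28, "dp": [0.05, 0, 0], "spin": 0}
    - {"hand": 28, "dp": [-0.05, 0, 0], "spin": 0}
    - {"hand": 28, "dp": [-0.18, 0, 0], "spin": 0}
    - {"hand": 28, "dp": [0.02, 0, 0], "spin": 0}
    - {"hand": 28, "dp": [0.1, 0, 0], "spin": 0}
    - {"hand": 28, "dp": [0.12, 0, 0], "spin": 0}

```text
time: 10.95
ee_pos: [0.4601, -0.2735, 0.2004]
eef_rot: [0.143, 0.99, -0.001, -0.001]
ft_force: [-0.8, -0.3, -0.9]
width: 0.0359
grip_force: 3.0
```

```bash
python3 -c "
from h import *
tilt()"
```

```text
tilt 29.999999999999996 err 95.8 px [379. 101.] 191 w 0.03571975146879762 2.9997123777866364 z 0.201
```

```bash
cat >> h.py <<'E'
def tilt2(name="side"):
    im,c=shot(name); s=read_state(); R=Ro.from_quat(s['eef_rot']).as_matrix(); g=s['ee_pos']-.019*R[:,2]
    th=np.radians(np.arange(-10,190,2)); P=g+.104*(np.cos(th)[:,None]*R[:,0]+np.sin(th)[:,None]*R[:,2]); q=proj(c,P)
    for b in blobs(im,'green',6):
        d=np.linalg.norm(q-b[0],axis=1)
        if d.min()<15: print(name,'tilt',np.degrees(th[d.argmin()]).round(),'err',d.min().round(1),'px',b[0].round(),b[1])
    return im
E
python3 - <<'E'
from h import *
im2=tilt2(); im=camera("wrist")
cv2.imwrite("pics/a4.png",np.hstack([cv2.resize(im,(400,300)),cv2.resize(im2[100:400,150:550],(400,300))])[:,:,::-1])
E
```

```text
side tilt 102.0 err 8.6 px [324. 281.] 56
```

View pics/a4.png

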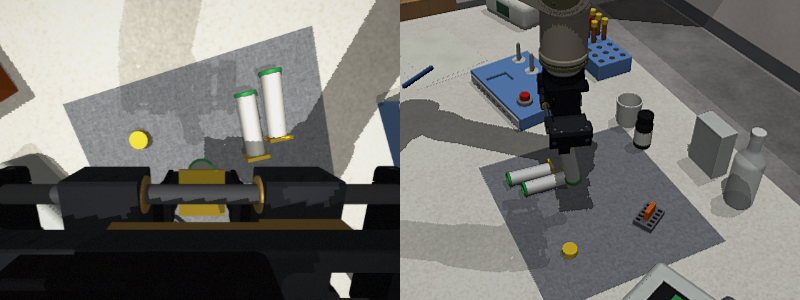

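The wrist view shows the foot face-up at (202,190) with the bead just behind it at (200,165), so the tube is nearly vertical. I'll work out the remaining tilt from the bead's rim.

```bash
cat >> h.py <<'E'
def rim():
    im,c=shot("wrist"); s=read_state(); R=Ro.from_quat(s['eef_rot']).as_matrix(); g=s['ee_pos']-.019*R[:,2]
    h=cv2.cvtColor(im,cv2.COLOR_RGB2HSV); m=cv2.inRange(h,(40,60,20),(85,255,255))[150:260,255:310]
    y=cv2.inRange(h,*map(np.array,HSV['yellow']))[150:340,255:310]
    v=np.argwhere(m>0); yy=np.argwhere(y>0)
    if not len(v): print('no green'); return im
    row=150+np.percentile(v[:,0],3)
    th=np.radians(np.arange(50,120,1.)); a=np.cos(th)[:,None]*R[:,0]+np.sin(th)[:,None]*R[:,2]; n=np.sin(th)[:,None]*R[:,0]-np.cos(th)[:,None]*R[:,2]
    r=proj(c,g+.101*a+.018*n)[:,1]
    print('rim row',row,'tilt',np.degrees(th[np.abs(r-row).argmin()]),'n',len(v),'yellow rows',150+np.percentile(yy[:,0],[3,97]),'t',s['time'])
    # foot's top face corners expected at upright
    print('foot edge rows if upright',proj(c,[g-.003*R[:,2]+k*.018*R[:,0] for k in(1,-1)])[:,1].round())
    return im
E
python3 - <<'E'
from h import *
rim()
tool((.6286,.0841,.25),np.radians(9.3))
E
```

```text
rim row 223.0 tilt 103.0 n 163 yellow rows [238. 300.] t 11.15
foot edge rows if upright [237. 302.]
dp [-0.2393  1.5557 -0.1941] spin 0.3577 j7 1.9 |t 11.15
```

The tube is about 13° past vertical, which the peg can correct. I'll carry it gently to peg 1.

>>> carry_out:
  deltas:
    - {"hand": 28, "dp": [0, 0.03, -0.03], "spin": 0}
    - {"hand": 28, "dp": [0, 0.1, -0.1], "spin": 0.02}
    - {"hand": 28, "dp": [0, 0.2, -0.15], "spin": 0.04}
    - {"hand": 28, "dp": [0, 0.3, -0.15], "spin": 0.07}
    - {"hand": 28, "dp": [0, 0.42, -0.15], "spin": 0.1}
    - {"hand": 28, "dp": [-0.02, 0.54, -0.15], "spin": 0.13}
    - {"hand": 28, "dp": [-0.04, 0.66, -0.15], "spin": 0.16}
    - {"hand": 28, "dp": [-0.07, 0.78, -0.15], "spin": 0.19}
    - {"hand": 28, "dp": [-0.1, 0.88, -0.15], "spin": 0.22}
    - {"hand": 28, "dp": [-0.12, 0.95, -0.15], "spin": 0.25}
    - {"hand": 28, "dp": [-0.13, 0.98, -0.15], "spin": 0.28}
    - {"hand": 28, "dp": [-0.13, 0.99, -0.15], "spin": 0.31}
    - {"hand": 28, "dp": [-0.13, 1.0, -0.15], "spin": 0.33}
    - {"hand": 28, "dp": [-0.13, 1.0, -0.15], "spin": 0.35}
    - {"hand": 28, "dp": [-0.13, 1.0, -0.15], "spin": 0.358}
    - {"hand": 28, "dp": [-0.13, 1.0, -0.15], "spin": 0.358}

```text
time: 12.75
ee_pos: [0.5623, -0.0412, 0.2376]
eef_rot: [0.648, 0.762, 0.0, 0.0]
ft_force: [-1.4, 0.5, -0.6]
width: 0.0361
grip_force: 3.0
```

```bash
python3 - <<'E'
from h import *
rim();tilt2();tilt2("top")
tool((.6286,.0841,.24),np.radians(9.3))
s=read_state();print(s['ee_pos'],s['joint_positions'].round(2))
E
```

```text
rim row 222.0 tilt 102.0 n 170 yellow rows [239. 300.] t 12.8
foot edge rows if upright [238. 303.]
side tilt 108.0 err 6.1 px [313. 201.] 43
dp [ 0.4535  0.3435 -0.0108] spin -0.0003 j7 0.35 |t 12.9
[ 0.56205168 -0.04159601  0.2372596 ] [-0.82  0.26  0.97  1.65 -0.22  1.35  0.35]
```

>>> carry_out:
  deltas:
    - {"hand": 28, "dp": [0.03, 0.04, 0], "spin": 0}
    - {"hand": 28, "dp": [0.08, 0.08, 0], "spin": 0}
    - {"hand": 28, "dp": [0.15, 0.14, 0], "spin": 0}
    - {"hand": 28, "dp": [0.24, 0.2, 0], "spin": 0}
    - {"hand": 28, "dp": [0.34, 0.26, 0], "spin": 0}
    - {"hand": 28, "dp": [0.45, 0.31, 0], "spin": 0}
    - {"hand": 28, "dp": [0.5, 0.34, 0], "spin": 0}
    - {"hand": 28, "dp": [0.5, 0.343, 0], "spin": 0}
    - {"hand": 28, "dp": [0.5, 0.343, 0], "spin": 0}

```text
time: 13.8
ee_pos: [0.6267, 0.0942, 0.2368]
eef_rot: [0.649, 0.761, -0.001, 0.0]
ft_force: [-1.2, -1.1, 0.1]
width: 0.0361
grip_force: 3.0
```

```bash
python3 - <<'E'
from h import *
im=rim();im2=tilt2()
cv2.imwrite("pics/a5.png",np.hstack([cv2.resize(im,(400,300)),cv2.resize(im2[100:310,200:480],(400,300))])[:,:,::-1])
tool((.6286,.0841,.24),np.radians(9.3))
E
```

```text
rim row 222.0 tilt 102.0 n 155 yellow rows [239. 300.] t 13.85
foot edge rows if upright [239. 304.]
side tilt 108.0 err 5.7 px [313. 168.] 33
dp [-0.0372  0.0023 -0.0109] spin -0.0015 j7 0.19 |t 13.9
```

View pics/a5.png

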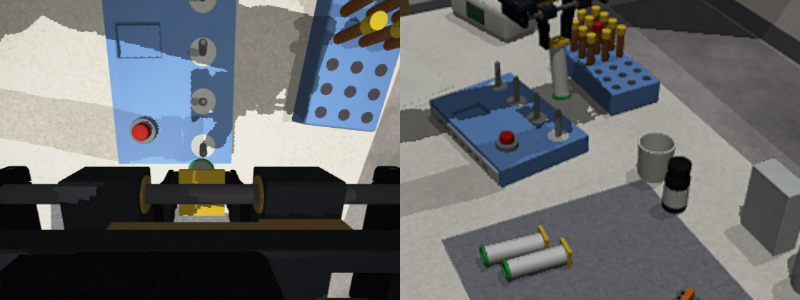

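```bash
cat >> h.py <<'E'
def mouth():
    """held tube: mouth point in tool X,Z relative TCP, bead seen from side, in the tool X-Z plane"""
    im,c=shot("side"); s=read_state(); R=Ro.from_quat(s['eef_rot']).as_matrix(); t=s['ee_pos']
    u0=proj(c,t)[0]
    for p,a,r in blobs(im,'green',10):
        if np.linalg.norm(p-u0)>70: continue
        K,Rc,o=c; d=Rc@np.linalg.inv(K)@np.r_[p,1]; k=((t-o)@R[:,1])/(d@R[:,1]); X=o+k*d
        print('bead px',p.round(1),'world',X.round(4),'tool rel mm',(1e3*R.T@(X-t)).round(1))
def foot():
    """yellow foot in wrist view, in plane of its top"""
    im,c=shot("wrist"); s=read_state(); R=Ro.from_quat(s['eef_rot']).as_matrix(); t=s['ee_pos']
    h=cv2.cvtColor(im,cv2.COLOR_RGB2HSV); y=cv2.inRange(h,*map(np.array,HSV['yellow'])); y[:, :220]=0; y[:,340:]=0;y[:200]=0
    v=np.argwhere(y>0); rows=np.percentile(v[:,0],[2,98])
    for rr in rows: X=ray(c,[np.median(v[:,1]),rr],t[2]+.016)[0]; print('foot edge tool rel mm',(1e3*R.T@(X-t)).round(1))
E
python3 - <<'E'
from h import *
mouth();foot()
im,c=shot("side")
ex=np.array([np.cos(np.radians(9.3)),np.sin(np.radians(9.3)),0]);ey=np.array([-ex[1],ex[0],0])
o=np.array([.561,.187,0])
print('peg tips proj',proj(c,[o+.05*ex+k*ey+[0,0,.1] for k in(-.1125,-.0375,.0375,.1125)]).round(1).tolist())
cv2.imwrite("pics/s5.png",cv2.resize(im[110:230,210:360],None,fx=4,fy=4)[:,:,::-1])
E
```

```text
bead px [252.2 108.1] world [0.5801 0.3857 0.1791] tool rel mm [296.   -0.   58.2]
bead px [313.  167.5] world [0.6306 0.0678 0.1369] tool rel mm [-25.9  -0.  100.4]
foot edge tool rel mm [ 15.4   0.3 -16. ]
foot edge tool rel mm [-21.    0.3 -16. ]
peg tips proj [[309.5, 176.2], [294.2, 164.0], [280.0, 152.7], [266.7, 142.0]]
```

View pics/s5.png

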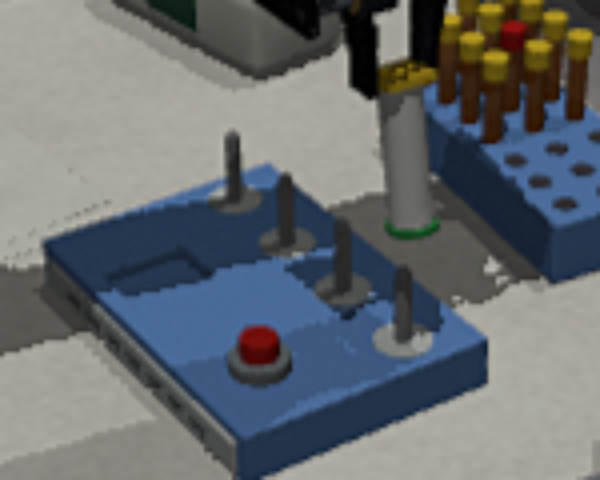

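The side crop shows the peg 1 tip at (403,268), i.e. image pixel (310.7,177). That is within 1 px of the prediction. The tube leans about 12°, with its mouth 26 mm behind the TCP along tool X. I'll put the mouth over the peg, lower it and straighten it against the peg.

>>> carry_out:
  deltas:
    - {"hand": 28, "dp": [0.03, 0.002, 0], "spin": 0}
    - {"hand": 28, "dp": [0.062, 0.002, 0], "spin": 0}
    - {"hand": 28, "dp": [0.062, 0.002, 0.06], "spin": 0}
    - {"hand": 28, "dp": [0.062, 0.002, 0.14], "spin": 0}
    - {"hand": 28, "dp": [0.058, 0.002, 0.2], "spin": 0}
    - {"hand": 28, "dp": [0.053, 0.002, 0.24], "spin": 0}
    - {"hand": 28, "dp": [0.035, 0.002, 0.25], "spin": 0}
    - {"hand": 28, "dp": [0.015, 0.002, 0.26], "spin": 0}
    - {"hand": 28, "dp": [0.0, 0.002, 0.28], "spin": 0}
    - {"hand": 28, "dp": [-0.015, 0.002, 0.3], "spin": 0}
    - {"hand": 28, "dp": [-0.028, 0.002, 0.33], "spin": 0}
    - {"hand": 28, "dp": [-0.032, 0.002, 0.36], "spin": 0}
    - {"hand": 28, "dp": [-0.032, 0.002, 0.38], "spin": 0}
    - {"hand": 28, "dp": [-0.032, 0.002, 0.39], "spin": 0}
    - {"hand": 28, "dp": [-0.032, 0.002, 0.39], "spin": 0}

```text
time: 15.55
ee_pos: [0.6285, 0.0876, 0.1394]
eef_rot: [0.648, 0.761, -0.0, -0.0]
ft_force: [-0.6, -0.2, 0.2]
width: 0.0363
grip_force: 3.0
```

```bash
python3 - <<'E'
from h import *
mouth();foot();s=read_state();print(s['ee_pos'],s['ft_force'],s['width'],s['grip_force'])
E
```

```text
bead px [310.6 196.4] world [0.6299 0.0783 0.036 ] tool rel mm [ -9.5   0.  103.5]
foot edge tool rel mm [ 15.2   0.4 -16. ]
foot edge tool rel mm [-21.3   0.3 -16. ]
[0.62839117 0.08762983 0.13951578] [ 0.0586771  -0.40353708 -0.80568287] 0.03593213893644478 3.000022955238819
```

>>> carry_out:
  deltas:
    - {"hand": 28, "dp": [0, 0, 0.015], "spin": 0}
    - {"hand": 28, "dp": [0, 0, 0.025], "spin": 0}
    - {"hand": 28, "dp": [0, 0, 0.03], "spin": 0}

```text
time: 15.95
ee_pos: [0.6286, 0.0875, 0.1321]
eef_rot: [0.648, 0.761, 0.0, 0.0]
ft_force: [-0.4, 0.3, 4.5]
width: 0.0362
grip_force: 3.0
```

>>> carry_out:
  deltas:
    - {"hand": 50, "dp": [0, 0, 0], "spin": 0}
    - {"hand": 50, "dp": [0, 0, 0], "spin": 0}
    - {"hand": 50, "dp": [0, 0, 0], "spin": 0}
    - {"hand": 50, "dp": [0, 0, -0.2], "spin": 0}
    - {"hand": 50, "dp": [0, 0, -0.4], "spin": 0}
    - {"hand": 50, "dp": [0, 0, -0.4], "spin": 0}

```text
time: 16.55
ee_pos: [0.6312, 0.0869, 0.2388]
eef_rot: [0.649, 0.761, 0.004, 0.003]
ft_force: [0.9, 1.3, -0.1]
width: 0.0499
grip_force: 0.0
```

```bash
python3 - <<'E'
from h import *
im,c=shot("side")
print([(b[0].round(1),b[1]) for b in blobs(im,'green',10)]); print(proj(c,[[.6286,.0841,.043],[.6286,.0841,.15]]))
cv2.imwrite("pics/s6.png",cv2.resize(im[110:330,210:410],None,fx=2.5,fy=2.5)[:,:,::-1])
E
```

```text
[(array([252.2, 108.3]), 94), (array([310.4, 196.8]), 29), (array([258.4, 278.8]), 58), (array([273.7, 288.5]), 72), (array([423.4, 409. ]), 551)]
[[309.27125204 193.33640253]
 [309.68997667 160.51167121]]
```

View pics/s6.png

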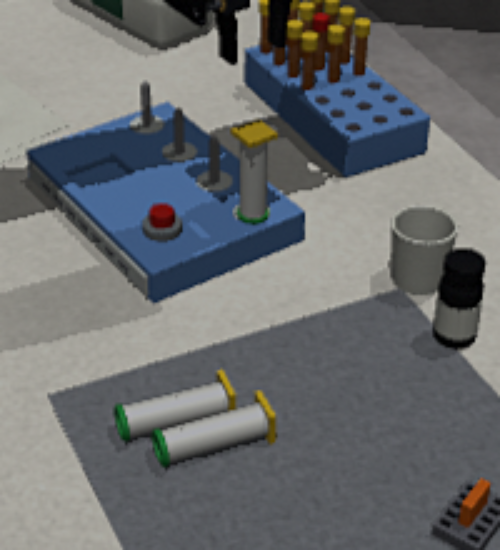

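Tube C stands upright on peg 1 at (252,180) in the crop. A is the lower right of the two lying tubes, with its foot at about (265,415). I'll take A next.

```bash
python3 - <<'E'
from h import *
im,c=shot("top")
for col in('yellow','green','orange'):
    for p,a,r in blobs(im,col):
        X=ray(c,p,.025)[0]
        if X[1]<.3: print(col,p.round(1),a,X.round(4))
tool((.514,-.1895,.2),np.radians(87));tool((.514,-.1895,.012),np.radians(87))
E
```

```text
yellow [354.6 206.6] 24 [ 0.5126 -0.1909  0.025 ]
yellow [339.8 214.6] 26 [ 0.4915 -0.151   0.025 ]
yellow [421.6 236.7] 104 [ 0.4313 -0.3691  0.025 ]
green [519.5 208.1] 417 [ 0.506  -0.6343  0.025 ]
green [352.6 246.3] 19 [ 0.407  -0.1842  0.025 ]
green [335.9 254.4] 15 [ 0.386  -0.1395  0.025 ]
orange [420.3 163.4] 52 [ 0.6276 -0.3695  0.025 ]
orange [527.4 328.2] 3051 [ 0.1868 -0.6465  0.025 ]
dp [-1.0205 -0.6308  0.1306] spin -0.4324 j7 0.21 |t 16.65
dp [-1.021  -0.6324  0.8826] spin -0.4324 j7 0.21 |t 16.65
```

>>> carry_out:
  deltas:
    - {"hand": 52, "dp": [-1, -0.63, 0.1], "spin": -0.432}
    - {"hand": 52, "dp": [-1, -0.63, 0.1], "spin": -0.432}
    - {"hand": 52, "dp": [-1, -0.63, 0.1], "spin": -0.432}
    - {"hand": 52, "dp": [-1, -0.63, 0.1], "spin": -0.432}
    - {"hand": 52, "dp": [-1, -0.63, 0.1], "spin": -0.432}
    - {"hand": 52, "dp": [-1, -0.63, 0.1], "spin": -0.432}
    - {"hand": 52, "dp": [-1, -0.63, 0.1], "spin": -0.432}
    - {"hand": 52, "dp": [-1, -0.63, 0.1], "spin": -0.432}
    - {"hand": 52, "dp": [-1, -0.63, 0.1], "spin": -0.432}
    - {"hand": 52, "dp": [-1, -0.63, 0.1], "spin": -0.432}
    - {"hand": 52, "dp": [-1, -0.63, 0.1], "spin": -0.432}

```text
time: 17.75
ee_pos: [0.5123, -0.1842, 0.2062]
eef_rot: [0.028, 1.0, 0.0, -0.001]
ft_force: [-0.0, 0.6, -0.6]
width: 0.0515
grip_force: 0.0
```

```bash
python3 - <<'E'
from h import *
tool((.514,-.1895,.08),np.radians(87));tool((.514,-.1895,.012),np.radians(87))
E
```

```text
dp [-0.0086 -0.0211  0.5047] spin -0.0014 j7 1.91 |t 17.75
dp [-0.0089 -0.0212  0.7767] spin -0.0014 j7 1.91 |t 17.75
```

>>> carry_out:
  deltas:
    - {"hand": 50, "dp": [-0.009, -0.021, 0.2], "spin": 0}
    - {"hand": 50, "dp": [-0.009, -0.021, 0.4], "spin": 0}
    - {"hand": 50, "dp": [-0.009, -0.021, 0.55], "spin": 0}
    - {"hand": 50, "dp": [-0.009, -0.021, 0.68], "spin": 0}
    - {"hand": 50, "dp": [-0.009, -0.021, 0.775], "spin": 0}
    - {"hand": 50, "dp": [-0.009, -0.021, 0.775], "spin": 0}
    - {"hand": 28, "dp": [-0.009, -0.021, 0.775], "spin": 0}
    - {"hand": 28, "dp": [-0.009, -0.021, 0.775], "spin": 0}
    - {"hand": 28, "dp": [-0.009, -0.021, 0.775], "spin": 0}
    - {"hand": 28, "dp": [-0.009, -0.021, 0.775], "spin": 0}
    - {"hand": 28, "dp": [-0.009, -0.021, 0.775], "spin": 0}
  force: 3

```text
time: 18.85
ee_pos: [0.5158, -0.19, 0.0143]
eef_rot: [0.027, 1.0, -0.0, 0.001]
ft_force: [1.1, 0.2, 4.8]
width: 0.0361
grip_force: 3.0
```

>>> carry_out:
  deltas:
    - {"hand": 28, "dp": [0, 0, -0.1], "spin": 0}
    - {"hand": 28, "dp": [0, 0, -0.25], "spin": 0}
    - {"hand": 28, "dp": [0, 0, -0.4], "spin": 0}
    - {"hand": 28, "dp": [0, 0, -0.55], "spin": 0}
    - {"hand": 28, "dp": [0, 0, -0.7], "spin": 0}
    - {"hand": 28, "dp": [0, 0, -0.8], "spin": 0}
    - {"hand": 28, "dp": [0, 0, -0.8], "spin": 0}

```text
time: 19.55
ee_pos: [0.5161, -0.1904, 0.2166]
eef_rot: [0.027, 1.0, 0.0, 0.003]
ft_force: [-0.4, 0.1, -0.9]
width: 0.0361
grip_force: 3.0
```

>>> carry_out:
  deltas:
    - {"hand": 28, "dp": [0, 0, -0.2], "spin": 0}
    - {"hand": 28, "dp": [0, 0, -0.4], "spin": 0}
    - {"hand": 28, "dp": [0, 0, -0.2], "spin": 0}
    - {"hand": 28, "dp": [0, 0, 0.0], "spin": 0}
    - {"hand": 28, "dp": [0, 0, 0.0], "spin": 0}
    - {"hand": 28, "dp": [0, 0, -0.2], "spin": 0}
    - {"hand": 28, "dp": [0, 0, -0.4], "spin": 0}
    - {"hand": 28, "dp": [0, 0, -0.2], "spin": 0}
    - {"hand": 28, "dp": [0, 0, 0.0], "spin": 0}
    - {"hand": 28, "dp": [0, 0, -0.2], "spin": 0}
    - {"hand": 28, "dp": [0, 0, 0.0], "spin": 0}
    - {"hand": 28, "dp": [0, 0, -0.2], "spin": 0}
    - {"hand": 28, "dp": [0, 0, -0.0], "spin": 0}
    - {"hand": 28, "dp": [0, 0, -0.0], "spin": 0}

```text
time: 20.95
ee_pos: [0.5129, -0.189, 0.211]
eef_rot: [0.027, 1.0, 0.001, -0.003]
ft_force: [-0.5, 0.3, -0.2]
width: 0.0356
grip_force: 3.0
```

```bash
python3 -c "
from h import *
tilt();tilt2()"
```

```text
tilt 70.0 err 1.6 px [282. 177.] 266 w 0.03592290753516263 2.999943494796753 z 0.213
side tilt 74.0 err 8.0 px [305. 249.] 48
```

>>> carry_out:
  deltas:
    - {"hand": 28, "dp": [-0.05, 0, 0], "spin": 0}
    - {"hand": 28, "dp": [-0.12, 0, 0], "spin": 0}
    - {"hand": 28, "dp": [-0.22, 0, 0], "spin": 0}
    - {"hand": 28, "dp": [-0.06, 0, 0], "spin": 0}
    - {"hand": 28, "dp": [0.03, 0, 0], "spin": 0}
    - {"hand": 28, "dp": [0.06, 0, 0], "spin": 0}
    - {"hand": 28, "dp": [0.06, 0, 0], "spin": 0}

```text
time: 21.75
ee_pos: [0.5003, -0.1892, 0.2154]
eef_rot: [0.027, 1.0, 0.001, 0.002]
ft_force: [0.5, 0.2, 1.4]
width: 0.0357
grip_force: 3.0
```

```bash
python3 -c "
from h import *
tilt();tilt2();mouth();rim()
"
```

```text
tilt 84.0 err 0.8 px [282. 206.] 221 w 0.03612737375127384 3.000091351568699 z 0.215
side tilt 90.0 err 7.8 px [312. 248.] 52
bead px [312.4 248.5] world [ 0.5047 -0.1889  0.1059] tool rel mm [ -3.5  -0.  108.5]
rim row 198.0 tilt 90.0 n 248 yellow rows [188. 293.] t 21.95
foot edge rows if upright [237. 301.]
```

```bash
python3 - <<'E'
from h import *
tool((.6164,.1581,.28),np.radians(9.3))
E
```

```text
dp [-0.3886  1.41   -0.2633] spin 0.4315 j7 1.91 |t 21.95
```

>>> carry_out:
  deltas:
    - {"hand": 28, "dp": [0, 0.03, -0.05], "spin": 0}
    - {"hand": 28, "dp": [0, 0.1, -0.13], "spin": 0.02}
    - {"hand": 28, "dp": [0, 0.2, -0.2], "spin": 0.05}
    - {"hand": 28, "dp": [-0.02, 0.3, -0.25], "spin": 0.08}
    - {"hand": 28, "dp": [-0.05, 0.42, -0.27], "spin": 0.11}
    - {"hand": 28, "dp": [-0.09, 0.54, -0.27], "spin": 0.15}
    - {"hand": 28, "dp": [-0.14, 0.66, -0.27], "spin": 0.19}
    - {"hand": 28, "dp": [-0.19, 0.78, -0.27], "spin": 0.23}
    - {"hand": 28, "dp": [-0.24, 0.88, -0.27], "spin": 0.27}
    - {"hand": 28, "dp": [-0.28, 0.95, -0.27], "spin": 0.31}
    - {"hand": 28, "dp": [-0.3, 0.98, -0.27], "spin": 0.35}
    - {"hand": 28, "dp": [-0.3, 0.99, -0.27], "spin": 0.38}
    - {"hand": 28, "dp": [-0.3, 1.0, -0.27], "spin": 0.41}
    - {"hand": 28, "dp": [-0.3, 1.0, -0.27], "spin": 0.432}
    - {"hand": 28, "dp": [-0.3, 1.0, -0.27], "spin": 0.432}
    - {"hand": 28, "dp": [-0.3, 1.0, -0.27], "spin": 0.432}

```text
time: 23.55
ee_pos: [0.5882, 0.0572, 0.2813]
eef_rot: [0.647, 0.762, 0.0, 0.0]
ft_force: [-0.8, 0.6, -0.7]
width: 0.036
grip_force: 3.0
```

```bash
python3 - <<'E'
from h import *
mouth();foot();tool((.6164,.1581,.28),np.radians(9.3))
E
```

```text
bead px [252.1 108.2] world [0.5491 0.2954 0.2253] tool rel mm [241.5  -0.   55.9]
bead px [301.2 161.2] world [0.589  0.0521 0.1765] tool rel mm [ -5.    0.  104.7]
foot edge tool rel mm [ 35.5   4.  -16. ]
foot edge tool rel mm [-16.4   4.2 -16. ]
dp [0.3815 0.177  0.0044] spin -0.0002 j7 0.16 |t 23.65
```

>>> carry_out:
  deltas:
    - {"hand": 28, "dp": [0.03, 0.02, 0], "spin": 0}
    - {"hand": 28, "dp": [0.09, 0.05, 0], "spin": 0}
    - {"hand": 28, "dp": [0.17, 0.08, 0], "spin": 0}
    - {"hand": 28, "dp": [0.25, 0.12, 0], "spin": 0}
    - {"hand": 28, "dp": [0.32, 0.15, 0], "spin": 0}
    - {"hand": 28, "dp": [0.37, 0.17, 0], "spin": 0}
    - {"hand": 28, "dp": [0.395, 0.177, 0], "spin": 0}
    - {"hand": 28, "dp": [0.4, 0.177, 0], "spin": 0}
    - {"hand": 28, "dp": [0.4, 0.177, 0], "spin": 0}

```text
time: 24.55
ee_pos: [0.6158, 0.1617, 0.2809]
eef_rot: [0.649, 0.761, -0.0, 0.0]
ft_force: [-0.4, 0.8, 0.4]
width: 0.0364
grip_force: 3.0
```

```bash
python3 - <<'E'
from h import *
mouth();tool((.6164,.1581,.133),np.radians(9.3))
E
```

```text
bead px [252.1 108.2] world [0.58   0.3857 0.1791] tool rel mm [227.2   0.  101.9]
bead px [293.8 140.4] world [0.6162 0.159  0.1752] tool rel mm [ -2.3  -0.  105.8]
dp [-0.0131  0.      0.5921] spin -0.0011 j7 0.04 |t 24.6
```

>>> carry_out:
  deltas:
    - {"hand": 28, "dp": [-0.004, 0, 0.1], "spin": 0}
    - {"hand": 28, "dp": [-0.004, 0, 0.2], "spin": 0}
    - {"hand": 28, "dp": [-0.004, 0, 0.28], "spin": 0}
    - {"hand": 28, "dp": [-0.004, 0, 0.36], "spin": 0}
    - {"hand": 28, "dp": [-0.004, 0, 0.44], "spin": 0}
    - {"hand": 28, "dp": [-0.004, 0, 0.5], "spin": 0}
    - {"hand": 28, "dp": [-0.004, 0, 0.55], "spin": 0}
    - {"hand": 28, "dp": [-0.004, 0, 0.575], "spin": 0}
    - {"hand": 28, "dp": [-0.004, 0, 0.59], "spin": 0}
    - {"hand": 28, "dp": [-0.004, 0, 0.59], "spin": 0}

```text
time: 25.6
ee_pos: [0.6162, 0.1613, 0.1335]
eef_rot: [0.648, 0.761, 0.0, 0.0]
ft_force: [-0.7, 0.7, -0.7]
width: 0.0356
grip_force: 3.0
```

```bash
python3 - <<'E'
from h import *
mouth()
E
```

```text
bead px [252.2 108.2] world [0.58   0.3853 0.1791] tool rel mm [226.8  -0.  -45.5]
bead px [294.2 182.4] world [0.6165 0.1592 0.0368] tool rel mm [-2.2 -0.  96.8]
bead px [310.4 196.8] world [0.6296 0.0784 0.0347] tool rel mm [-84.1   0.   98.8]
```

>>> carry_out:
  deltas:
    - {"hand": 28, "dp": [0, 0, 0.008], "spin": 0}
    - {"hand": 28, "dp": [0, 0, 0.016], "spin": 0}
    - {"hand": 28, "dp": [0, 0, 0.016], "spin": 0}
    - {"hand": 50, "dp": [0, 0, 0.016], "spin": 0}
    - {"hand": 50, "dp": [0, 0, 0.016], "spin": 0}
    - {"hand": 50, "dp": [0, 0, 0.016], "spin": 0}
    - {"hand": 50, "dp": [0, 0, -0.2], "spin": 0}
    - {"hand": 50, "dp": [0, 0, -0.4], "spin": 0}
    - {"hand": 50, "dp": [0, 0, -0.4], "spin": 0}

```text
time: 26.55
ee_pos: [0.6186, 0.1613, 0.2398]
eef_rot: [0.649, 0.761, 0.004, 0.002]
ft_force: [0.9, -0.5, 0.2]
width: 0.0502
grip_force: 0.0
```

```bash
python3 - <<'E'
from h import *
im,c=shot("side")
for col in('green','yellow'): print([(b[0].round(1),b[1]) for b in blobs(im,col,10)])
print('feet upright expected',proj(c,[[.6286,.0841,.15],[.6164,.1581,.15]]).round(1).tolist())
im,c=shot("top")
for col in('yellow','green','orange'):
    for p,a,r in blobs(im,col):
        X=ray(c,p,.025)[0]
        if -.5<X[1]<.2: print(col,p.round(1),a,X.round(4))
tool((.49,-.1505,.2),np.radians(86))
E
```

```text
[(array([252.1, 108. ]), 89), (array([294.7, 182.5]), 29), (array([310.4, 196.8]), 30), (array([258.4, 278.8]), 58), (array([423.4, 409. ]), 551)]
[(array([334., 110.]), 63), (array([326.6, 108.3]), 27), (array([316.3, 111.4]), 25), (array([342.1, 110.4]), 30), (array([328. , 121.1]), 92), (array([348.4, 115.1]), 31), (array([354.5, 119.7]), 31), (array([344.1, 122.7]), 32), (array([294.8, 150.2]), 74), (array([311.2, 162.3]), 116), (array([300.1, 262.9]), 31), (array([302.6, 274.2]), 15), (array([319.4, 349.3]), 189)]
feet upright expected [[309.7, 160.5], [294.0, 148.6]]
yellow [250.4 156.9] 208 [0.6473 0.0864 0.025 ]
yellow [221.2 157.1] 11 [0.6471 0.1644 0.025 ]
yellow [339.  214.6] 25 [ 0.4917 -0.1489  0.025 ]
yellow [421.6 236.7] 106 [ 0.4313 -0.3689  0.025 ]
green [336.2 254.4] 17 [ 0.3861 -0.1403  0.025 ]
orange [418.  154.8] 50 [ 0.6509 -0.3635  0.025 ]
dp [-1.1513 -0.6995  0.1363] spin -0.4269 j7 0.05 |t 26.65
```

Two tubes are standing. The cassette was knocked about 24 mm to (0.651,-0.364), so I'll measure it again later. Tube B is next.

>>> carry_out:
  deltas:
    - {"hand": 52, "dp": [-1, -0.6, 0.0], "spin": -0.427}
    - {"hand": 52, "dp": [-1, -0.6, 0.0], "spin": -0.427}
    - {"hand": 52, "dp": [-1, -0.6, 0.0], "spin": -0.427}
    - {"hand": 52, "dp": [-1, -0.6, 0.0], "spin": -0.427}
    - {"hand": 52, "dp": [-1, -0.6, 0.0], "spin": -0.427}
    - {"hand": 52, "dp": [-1, -0.6, 0.1], "spin": -0.427}
    - {"hand": 52, "dp": [-1, -0.6, 0.1], "spin": -0.427}
    - {"hand": 52, "dp": [-1, -0.6, 0.1], "spin": -0.427}
    - {"hand": 52, "dp": [-1, -0.6, 0.1], "spin": -0.427}
    - {"hand": 52, "dp": [-1, -0.6, 0.1], "spin": -0.427}
    - {"hand": 52, "dp": [-1, -0.6, 0.1], "spin": -0.427}

```text
time: 27.75
ee_pos: [0.5072, -0.1091, 0.2074]
eef_rot: [0.037, 0.999, -0.0, -0.001]
ft_force: [0.6, -0.0, 0.1]
width: 0.0521
grip_force: 0.0
```

```bash
python3 - <<'E'
from h import *
im,c=shot("wrist")
for col,z in(('yellow',.025),('green',.02)):
    for p,a,r in blobs(im,col,30): print(col,p.round(1),a,ray(c,p,z)[0].round(4))
tool((.4915,-.1495,.08),np.radians(85));tool((.4915,-.1495,.012),np.radians(85))
E
```

```text
yellow [ 52.8 148.9] 642 [ 0.4328 -0.3659  0.025 ]
yellow [245.8 187.5] 194 [ 0.4934 -0.1512  0.025 ]
green [244.8  91.5] 188 [ 0.3876 -0.1418  0.02  ]
dp [ 0.051  -0.1657  0.5105] spin 0.0045 j7 1.7 |t 27.8
dp [ 0.0507 -0.1657  0.7825] spin 0.0045 j7 1.7 |t 27.8
```

>>> carry_out:
  deltas:
    - {"hand": 52, "dp": [0.045, -0.169, 0.2], "spin": 0.004}
    - {"hand": 52, "dp": [0.045, -0.169, 0.4], "spin": 0.004}
    - {"hand": 52, "dp": [0.045, -0.169, 0.55], "spin": 0.004}
    - {"hand": 52, "dp": [0.045, -0.169, 0.68], "spin": 0.004}
    - {"hand": 52, "dp": [0.045, -0.169, 0.78], "spin": 0.004}
    - {"hand": 52, "dp": [0.045, -0.169, 0.78], "spin": 0.004}
    - {"hand": 28, "dp": [0.045, -0.169, 0.78], "spin": 0.004}
    - {"hand": 28, "dp": [0.045, -0.169, 0.78], "spin": 0.004}
    - {"hand": 28, "dp": [0.045, -0.169, 0.78], "spin": 0.004}
    - {"hand": 28, "dp": [0.045, -0.169, 0.78], "spin": 0.004}
    - {"hand": 28, "dp": [0.045, -0.169, 0.78], "spin": 0.004}
  force: 3

```text
time: 28.9
ee_pos: [0.4946, -0.1507, 0.0143]
eef_rot: [0.041, 0.999, 0.0, 0.001]
ft_force: [1.7, -0.2, 5.2]
width: 0.0358
grip_force: 3.0
```

>>> carry_out:
  deltas:
    - {"hand": 28, "dp": [0, 0, -0.1], "spin": 0}
    - {"hand": 28, "dp": [0, 0, -0.25], "spin": 0}
    - {"hand": 28, "dp": [0, 0, -0.4], "spin": 0}
    - {"hand": 28, "dp": [0, 0, -0.55], "spin": 0}
    - {"hand": 28, "dp": [0, 0, -0.7], "spin": 0}
    - {"hand": 28, "dp": [0, 0, -0.8], "spin": 0}
    - {"hand": 28, "dp": [0, 0, -0.8], "spin": 0}

```text
time: 29.6
ee_pos: [0.495, -0.1511, 0.2165]
eef_rot: [0.041, 0.999, 0.0, 0.003]
ft_force: [0.7, -0.9, -1.3]
width: 0.0361
grip_force: 3.0
```

>>> carry_out:
  deltas:
    - {"hand": 28, "dp": [0, 0, -0.2], "spin": 0}
    - {"hand": 28, "dp": [0, 0, -0.4], "spin": 0}
    - {"hand": 28, "dp": [0, 0, -0.2], "spin": 0}
    - {"hand": 28, "dp": [0, 0, 0.0], "spin": 0}
    - {"hand": 28, "dp": [0, 0, 0.0], "spin": 0}
    - {"hand": 28, "dp": [0, 0, -0.2], "spin": 0}
    - {"hand": 28, "dp": [0, 0, -0.4], "spin": 0}
    - {"hand": 28, "dp": [0, 0, -0.2], "spin": 0}
    - {"hand": 28, "dp": [0, 0, 0.0], "spin": 0}
    - {"hand": 28, "dp": [0, 0, -0.2], "spin": 0}
    - {"hand": 28, "dp": [0, 0, 0.0], "spin": 0}
    - {"hand": 28, "dp": [0, 0, -0.2], "spin": 0}
    - {"hand": 28, "dp": [0, 0, -0.0], "spin": 0}
    - {"hand": 28, "dp": [0, 0, -0.0], "spin": 0}

```text
time: 31.0
ee_pos: [0.4916, -0.1501, 0.2111]
eef_rot: [0.041, 0.999, 0.0, -0.003]
ft_force: [-0.9, 0.3, -0.9]
width: 0.0362
grip_force: 3.0
```

```bash
python3 -c "
from h import *
tilt();tilt2()"
```

```text
tilt 72.0 err 2.0 px [282. 181.] 266 w 0.03575537399896742 2.999931536614895 z 0.213
side tilt 76.0 err 8.0 px [291. 241.] 38
```

>>> carry_out:
  deltas:
    - {"hand": 28, "dp": [-0.05, 0, 0], "spin": 0}
    - {"hand": 28, "dp": [-0.12, 0, 0], "spin": 0}
    - {"hand": 28, "dp": [-0.22, 0, 0], "spin": 0}
    - {"hand": 28, "dp": [-0.06, 0, 0], "spin": 0}
    - {"hand": 28, "dp": [0.03, 0, 0], "spin": 0}
    - {"hand": 28, "dp": [0.06, 0, 0], "spin": 0}
    - {"hand": 28, "dp": [0.06, 0, 0], "spin": 0}

```text
time: 31.8
ee_pos: [0.4792, -0.1495, 0.2154]
eef_rot: [0.041, 0.999, 0.001, 0.002]
ft_force: [0.4, -0.5, -1.6]
width: 0.0357
grip_force: 3.0
```

```bash
python3 -c "
from h import *
tilt();mouth()
tool((.6043,.2321,.285),np.radians(9.3))
"
```

```text
tilt 86.0 err 1.1 px [282. 210.] 209 w 0.03609325131691806 3.0001120269298553 z 0.215
bead px [297.8 240. ] world [ 0.4869 -0.1496  0.1065] tool rel mm [ -6.6  -0.  108.4]
dp [-0.3729  1.5608 -0.2777] spin 0.4225 j7 1.75 |t 31.9
```

>>> carry_out:
  deltas:
    - {"hand": 28, "dp": [0, 0.03, -0.05], "spin": 0}
    - {"hand": 28, "dp": [0, 0.1, -0.13], "spin": 0.02}
    - {"hand": 28, "dp": [0, 0.2, -0.2], "spin": 0.05}
    - {"hand": 28, "dp": [-0.02, 0.3, -0.25], "spin": 0.08}
    - {"hand": 28, "dp": [-0.05, 0.42, -0.28], "spin": 0.11}
    - {"hand": 28, "dp": [-0.09, 0.54, -0.28], "spin": 0.15}
    - {"hand": 28, "dp": [-0.14, 0.66, -0.28], "spin": 0.19}
    - {"hand": 28, "dp": [-0.18, 0.78, -0.28], "spin": 0.23}
    - {"hand": 28, "dp": [-0.22, 0.88, -0.28], "spin": 0.27}
    - {"hand": 28, "dp": [-0.24, 0.95, -0.28], "spin": 0.31}
    - {"hand": 28, "dp": [-0.25, 0.98, -0.28], "spin": 0.35}
    - {"hand": 28, "dp": [-0.25, 0.99, -0.28], "spin": 0.38}
    - {"hand": 28, "dp": [-0.25, 1.0, -0.28], "spin": 0.41}
    - {"hand": 28, "dp": [-0.25, 1.0, -0.28], "spin": 0.422}
    - {"hand": 28, "dp": [-0.25, 1.0, -0.28], "spin": 0.422}

```text
time: 33.4
ee_pos: [0.5617, 0.0957, 0.2842]
eef_rot: [0.647, 0.763, 0.0, 0.0]
ft_force: [-0.1, 0.5, 1.0]
width: 0.0361
grip_force: 3.0
```

```bash
python3 - <<'E'
from h import *
mouth();tool((.6043,.2321,.285),np.radians(9.3))
E
```

```text
bead px [252.2 108.1] world [0.5352 0.2545 0.2467] tool rel mm [161.2  -0.   37.3]
bead px [286.  155.6] world [0.5628 0.0891 0.1793] tool rel mm [ -6.4  -0.  104.7]
bead px [294.5 183.1] world [0.5692 0.0511 0.1152] tool rel mm [-45.   -0.  168.9]
dp [ 0.5111  0.258  -0.0036] spin 0.0009 j7 0.04 |t 33.45
```

>>> carry_out:
  deltas:
    - {"hand": 28, "dp": [0.03, 0.02, 0], "spin": 0}
    - {"hand": 28, "dp": [0.09, 0.06, 0], "spin": 0}
    - {"hand": 28, "dp": [0.17, 0.1, 0], "spin": 0}
    - {"hand": 28, "dp": [0.26, 0.14, 0], "spin": 0}
    - {"hand": 28, "dp": [0.35, 0.18, 0], "spin": 0}
    - {"hand": 28, "dp": [0.43, 0.22, 0], "spin": 0}
    - {"hand": 28, "dp": [0.49, 0.25, 0], "spin": 0}
    - {"hand": 28, "dp": [0.52, 0.258, 0], "spin": 0}
    - {"hand": 28, "dp": [0.526, 0.258, 0], "spin": 0}
    - {"hand": 28, "dp": [0.526, 0.258, 0], "spin": 0}

```text
time: 34.45
ee_pos: [0.6036, 0.2347, 0.2832]
eef_rot: [0.647, 0.762, -0.0, 0.0]
ft_force: [-0.2, 0.6, -0.7]
width: 0.0358
grip_force: 3.0
```

```bash
python3 - <<'E'
from h import *
mouth();tool((.6043,.2321,.133),np.radians(9.3))
E
```

```text
bead px [252.  107.9] world [0.5791 0.3845 0.1807] tool rel mm [152.4   0.  102.7]
bead px [279.3 129.2] world [0.6042 0.2315 0.1772] tool rel mm [ -2.7   0.  106.3]
dp [-0.0084  0.0009  0.6017] spin 0.0 j7 -0.1 |t 34.5
```

Well aligned (mouth at -2.7 mm, peg at -2.1 mm along tool X). I'll lower, release and raise.

>>> carry_out:
  deltas:
    - {"hand": 28, "dp": [0, 0, 0.1], "spin": 0}
    - {"hand": 28, "dp": [0, 0, 0.2], "spin": 0}
    - {"hand": 28, "dp": [0, 0, 0.28], "spin": 0}
    - {"hand": 28, "dp": [0, 0, 0.36], "spin": 0}
    - {"hand": 28, "dp": [0, 0, 0.44], "spin": 0}
    - {"hand": 28, "dp": [0, 0, 0.5], "spin": 0}
    - {"hand": 28, "dp": [0, 0, 0.55], "spin": 0}
    - {"hand": 28, "dp": [0, 0, 0.575], "spin": 0}
    - {"hand": 28, "dp": [0, 0, 0.595], "spin": 0}
    - {"hand": 28, "dp": [0, 0, 0.608], "spin": 0}
    - {"hand": 28, "dp": [0, 0, 0.615], "spin": 0}
    - {"hand": 28, "dp": [0, 0, 0.615], "spin": 0}

```text
time: 35.7
ee_pos: [0.6038, 0.2349, 0.1298]
eef_rot: [0.647, 0.762, 0.0, 0.0]
ft_force: [-0.1, 1.0, 2.0]
width: 0.0359
grip_force: 3.0
```

>>> carry_out:
  deltas:
    - {"hand": 50, "dp": [0, 0, 0], "spin": 0}
    - {"hand": 50, "dp": [0, 0, 0], "spin": 0}
    - {"hand": 50, "dp": [0, 0, 0], "spin": 0}
    - {"hand": 50, "dp": [0, 0, -0.2], "spin": 0}
    - {"hand": 50, "dp": [0, 0, -0.4], "spin": 0}
    - {"hand": 50, "dp": [0, 0, -0.4], "spin": 0}

```text
time: 36.3
ee_pos: [0.6065, 0.2352, 0.2368]
eef_rot: [0.647, 0.762, 0.005, 0.002]
ft_force: [0.4, -0.8, -0.7]
width: 0.0494
grip_force: 0.0
```

```bash
python3 - <<'E'
from h import *
im,c=shot("side")
for col in('green','yellow'): print([(b[0].round(1),b[1]) for b in blobs(im,col,10) if b[0][0]<315 and b[0][1]<220])
print('feet upright expected',proj(c,[[.6286,.0841,.15],[.6164,.1581,.15],[.6043,.2321,.15]]).round(1).tolist())
im,c=shot("top")
for p,a,r in blobs(im,'orange'):
    X=ray(c,p,.035)[0]
    if -.5<X[1]<.2: print(p.round(1),a,X.round(4),ray(c,cv2.boxPoints(r),.04)[:,:2].round(3).tolist())
tool((.60,-.30,.25),np.radians(120))
E
```

```text
[(array([252. , 107.9]), 87), (array([280.8, 171.6]), 28), (array([294.7, 182.5]), 29), (array([310.4, 196.8]), 30)]
[(array([280.4, 139.4]), 74), (array([294.2, 149.2]), 104), (array([311.1, 162.3]), 111)]
feet upright expected [[309.7, 160.5], [294.0, 148.6], [279.5, 137.5]]
[418. 155.] 51 [ 0.6488 -0.3597  0.035 ] [[0.66, -0.345], [0.665, -0.354], [0.636, -0.371], [0.631, -0.362]]
dp [-2.1087 -0.3639 -0.0799] spin 0.3853 j7 -0.09 |t 36.4
```

All three tubes stand on pegs, and the feet match the expected upright pixels within 2 px. Next is the cassette at about (0.649,-0.360), rotated about 30°.

>>> carry_out:
  deltas:
    - {"hand": 50, "dp": [-1, -0.1, 0], "spin": 0}
    - {"hand": 50, "dp": [-1, -0.1, 0], "spin": 0}
    - {"hand": 50, "dp": [-1, -0.1, 0], "spin": 0}
    - {"hand": 50, "dp": [-1, -0.1, 0], "spin": 0}
    - {"hand": 50, "dp": [-1, -0.1, 0], "spin": 0}
    - {"hand": 50, "dp": [-1, -0.1, 0], "spin": 0}

```text
time: 37.0
ee_pos: [0.6182, -0.025, 0.2287]
eef_rot: [0.651, 0.759, -0.002, 0.001]
ft_force: [-0.4, 0.2, 0.0]
width: 0.0499
grip_force: 0.0
```

>>> carry_out:
  deltas:
    - {"hand": 50, "dp": [-1, -0.4, 0], "spin": 0.1}
    - {"hand": 50, "dp": [-1, -0.4, 0], "spin": 0.2}
    - {"hand": 50, "dp": [-1, -0.4, 0], "spin": 0.385}
    - {"hand": 50, "dp": [-1, -0.4, 0], "spin": 0.385}
    - {"hand": 50, "dp": [-1, -0.4, 0], "spin": 0.385}
    - {"hand": 50, "dp": [-1, -0.4, 0], "spin": 0.385}
    - {"hand": 50, "dp": [-1, -0.4, 0], "spin": 0.385}
    - {"hand": 50, "dp": [-1, -0.4, 0], "spin": 0.385}
    - {"hand": 50, "dp": [-1, -0.4, 0], "spin": 0.385}
    - {"hand": 50, "dp": [-1, -0.4, 0], "spin": 0.385}

```text
time: 38.0
ee_pos: [0.5613, -0.2783, 0.2285]
eef_rot: [0.965, 0.261, -0.001, -0.0]
ft_force: [-0.6, -0.7, 0.3]
width: 0.05
grip_force: 0.0
```

```bash
python3 - <<'E'
from h import *
s=read_state();print(s['ee_pos'],s['joint_positions'].round(2))
tool((.58,-.40,.22),np.radians(120))
E
```

```text
[ 0.56132364 -0.27827077  0.22847229] [-0.36  0.51  1.06  1.49 -0.44  1.41 -0.32]
dp [-0.181   0.4582  0.0337] spin 0.0016 j7 -0.32 |t 38.0
```

>>> carry_out:
  deltas:
    - {"hand": 50, "dp": [-0.18, 0.46, 0.03], "spin": 0}
    - {"hand": 50, "dp": [-0.18, 0.46, 0.03], "spin": 0}
    - {"hand": 50, "dp": [-0.18, 0.46, 0.03], "spin": 0}
    - {"hand": 50, "dp": [-0.18, 0.46, 0.03], "spin": 0}
    - {"hand": 50, "dp": [-0.18, 0.46, 0.03], "spin": 0}

```text
time: 38.5
ee_pos: [0.5798, -0.4011, 0.2214]
eef_rot: [0.966, 0.26, -0.0, -0.0]
ft_force: [0.5, 1.2, -0.4]
width: 0.0497
grip_force: 0.0
```

```bash
python3 - <<'E'
from h import *
im,c=shot("wrist","pics/w7.png")
for p,a,r in blobs(im,'orange',30):
    B=ray(c,cv2.boxPoints(r),.038)[:,:2]; print(p.round(1),a,ray(c,p,.033)[0].round(4),B.round(4).tolist())
h=cv2.cvtColor(im,cv2.COLOR_RGB2HSV); m=cv2.inRange(h,*map(np.array,HSV['orange'])); p=np.argwhere(m>0)[:,::-1]
X=ray(c,p,.04)[:,:2];
# long direction by PCA on the metric plane
X=X[np.linalg.norm(X-X.mean(0),axis=1)<.05]; w,v=np.linalg.eigh(np.cov(X.T)); print('dir deg',np.degrees(np.arctan2(v[1,1],v[0,1])),np.sqrt(w*12))
tool((.649,-.360,.018),np.radians(120))
E
```

```text
[282.1 125.2] 293 [ 0.651  -0.3601  0.033 ] [[0.6634, -0.3477], [0.6679, -0.3554], [0.6382, -0.3727], [0.6336, -0.3648]]
dir deg -150.48605180031183 [0.00988679 0.03500396]
dp [3.173e-01 3.000e-04 8.149e-01] spin 0.0011 j7 -0.17 |t 38.55
```

View pics/w7.png

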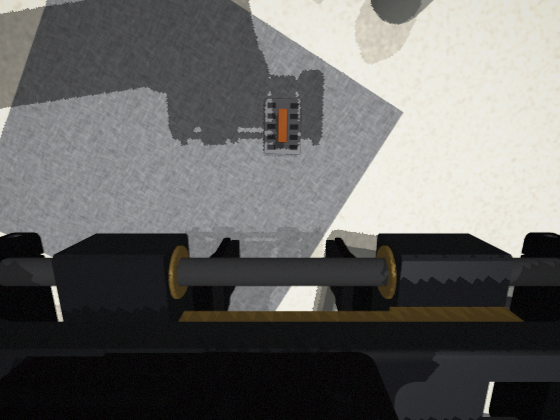

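The view shows the cassette squared with the jaws: rib centred at (282,125), size 35 x 10 mm as it should be, angle 29.5°.

>>> carry_out:
  deltas:
    - {"hand": 45, "dp": [0.324, 0.004, 0.0], "spin": 0.003}
    - {"hand": 45, "dp": [0.324, 0.004, 0.2], "spin": 0.003}
    - {"hand": 45, "dp": [0.324, 0.004, 0.4], "spin": 0.003}
    - {"hand": 45, "dp": [0.324, 0.004, 0.6], "spin": 0.003}
    - {"hand": 40, "dp": [0.324, 0.004, 0.75], "spin": 0.003}
    - {"hand": 40, "dp": [0.324, 0.004, 0.815], "spin": 0.003}
    - {"hand": 40, "dp": [0.324, 0.004, 0.815], "spin": 0.003}
    - {"hand": 2, "dp": [0.324, 0.004, 0.815], "spin": 0.003}
    - {"hand": 2, "dp": [0.324, 0.004, 0.815], "spin": 0.003}
    - {"hand": 2, "dp": [0.324, 0.004, 0.815], "spin": 0.003}
    - {"hand": 2, "dp": [0.324, 0.004, 0.815], "spin": 0.003}
    - {"hand": 2, "dp": [0.324, 0.004, 0.815], "spin": 0.003}
    - {"hand": 2, "dp": [0.324, 0.004, 0.815], "spin": 0.003}
    - {"hand": 2, "dp": [0.324, 0.004, 0.815], "spin": 0.003}
  force: 15

```text
time: 39.95
ee_pos: [0.6509, -0.3611, 0.0186]
eef_rot: [0.967, 0.255, 0.0, -0.0]
ft_force: [-0.8, 1.3, 4.2]
width: 0.0098
grip_force: 15.0
```

>>> carry_out:
  deltas:
    - {"hand": 2, "dp": [0, 0, -0.1], "spin": 0}
    - {"hand": 2, "dp": [0, 0, -0.3], "spin": 0}
    - {"hand": 2, "dp": [0, 0, -0.5], "spin": 0}
    - {"hand": 2, "dp": [0, 0, -0.7], "spin": 0}
    - {"hand": 2, "dp": [0, 0, -0.8], "spin": 0}
    - {"hand": 2, "dp": [0, 0, -0.8], "spin": 0}

```text
time: 40.55
ee_pos: [0.6517, -0.3626, 0.2231]
eef_rot: [0.967, 0.255, 0.002, 0.002]
ft_force: [0.5, 0.2, 0.3]
width: 0.01
grip_force: 15.0
```

```bash
python3 - <<'E'
from h import *
print(read_state()['width']);tool((.424,.22,.22),np.radians(99.3))
E
```

```text
0.010049771935245925
dp [ 3.5530e-01 -2.4767e+00 -6.0000e-04] spin 0.1123 j7 -0.29 |t 40.55
```

>>> carry_out:
  deltas:
    - {"hand": 2, "dp": [0, -0.1, 0], "spin": 0}
    - {"hand": 2, "dp": [0, -0.25, 0], "spin": 0.03}
    - {"hand": 2, "dp": [0, -0.4, 0], "spin": 0.06}
    - {"hand": 2, "dp": [0, -0.6, 0], "spin": 0.09}
    - {"hand": 2, "dp": [0.0, -0.8, 0], "spin": 0.112}
    - {"hand": 2, "dp": [0.0, -1, 0], "spin": 0.112}
    - {"hand": 2, "dp": [0.0, -1, 0], "spin": 0.112}

```text
time: 41.25
ee_pos: [0.5263, -0.139, 0.2165]
eef_rot: [0.996, 0.084, -0.001, -0.001]
ft_force: [-0.8, 0.4, 0.4]
width: 0.0098
grip_force: 15.0
```

```bash
python3 - <<'E'
from h import *
tool((.424,.22,.22),np.radians(99.3))
E
```

```text
dp [-0.1635 -1.4844 -0.0096] spin 0.0018 j7 -0.92 |t 41.25
```

>>> carry_out:
  deltas:
    - {"hand": 2, "dp": [-0.02, -0.15, -0.01], "spin": 0}
    - {"hand": 2, "dp": [-0.05, -0.33, -0.01], "spin": 0}
    - {"hand": 2, "dp": [-0.08, -0.5, -0.01], "spin": 0}
    - {"hand": 2, "dp": [-0.1, -0.68, -0.01], "spin": 0}
    - {"hand": 2, "dp": [-0.12, -0.84, -0.01], "spin": 0}
    - {"hand": 2, "dp": [-0.14, -1, -0.01], "spin": 0}
    - {"hand": 2, "dp": [-0.15, -1, -0.01], "spin": 0.002}

```text
time: 41.95
ee_pos: [0.4478, 0.1025, 0.2201]
eef_rot: [0.997, 0.083, -0.0, -0.0]
ft_force: [0.9, -0.7, -0.7]
width: 0.0097
grip_force: 15.0
```

>>> carry_out:
  deltas:
    - {"hand": 2, "dp": [0, -0.15, 0], "spin": 0}
    - {"hand": 2, "dp": [0, -0.3, 0], "spin": 0}
    - {"hand": 2, "dp": [0, -0.42, 0], "spin": 0}
    - {"hand": 2, "dp": [0, -0.484, 0], "spin": 0}
    - {"hand": 2, "dp": [0, -0.484, 0], "spin": 0}
    - {"hand": 2, "dp": [0, -0.484, 0], "spin": 0}

```text
time: 42.55
ee_pos: [0.4315, 0.215, 0.2204]
eef_rot: [0.997, 0.078, -0.0, 0.001]
ft_force: [0.2, 0.1, -0.6]
width: 0.0096
grip_force: 15.0
```

```bash
python3 - <<'E'
from h import *
tool((.5028,.2332,.2),np.radians(99.3))
im,c=shot("wrist")
o=np.array([.561,.187]);a=np.radians(9.3);ex=np.array([np.cos(a),np.sin(a)]);ey=np.array([-ex[1],ex[0]])
f=lambda x,y,z:np.r_[o+x*ex+y*ey,z]
rim_=[f(-.05+sx*.034,.055+sy*.024,.04) for sx,sy in((1,1),(1,-1),(-1,-1),(-1,1))]
q=proj(c,rim_);print('pocket corners exp',q.round(1).tolist());print('dryer corners exp',proj(c,[f(-.1,.145,.04),f(-.1,-.145,.04)]).round(1).tolist())
u,v=q.mean(0).astype(int); u0,v0=max(0,u-100),max(0,v-75)
cv2.imwrite("pics/w8.png",cv2.resize(im[v0:v0+150,u0:u0+200],None,fx=4,fy=4,interpolation=cv2.INTER_NEAREST)[:,:,::-1]);print(u0,v0)
E
```

```text
dp [ 0.2932 -0.0279  0.0815] spin -0.0021 j7 -1.98 |t 42.55
pocket corners exp [[253.0, 101.2], [297.0, 100.8], [296.8, 163.8], [254.9, 164.2]]
dryer corners exp [[198.4, 178.6], [448.6, 176.6]]
175 57
```

View pics/w8.png

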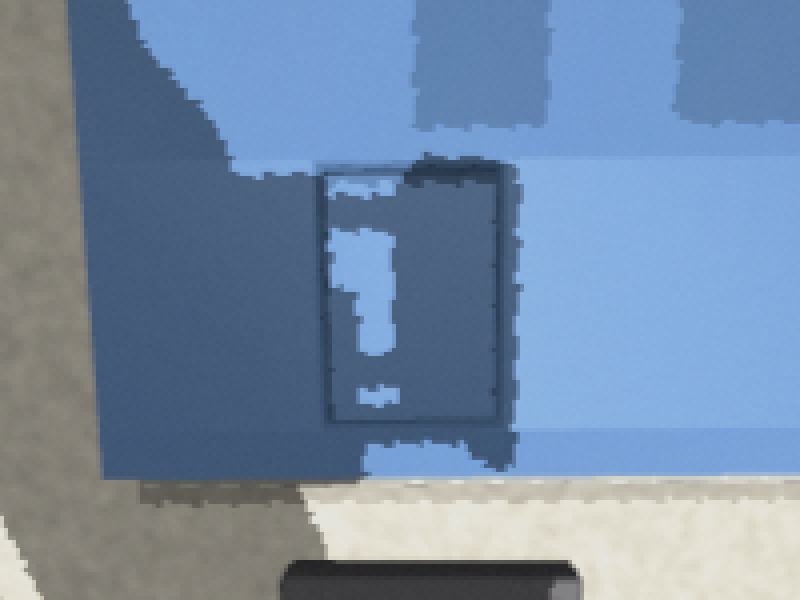

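The pocket rim in the crop is about 318–500 by 165–423. Its centre is about 2.2 px right of and 1.6 px above the prediction, i.e. (+2.1,-2.1) mm in the world. The pegs in the side view show the same shift, so the pocket is at (0.505,0.231).

```bash
python3 - <<'E'
from h import *
for z in(.08,.054,.048): tool((.5046,.2311,z),np.radians(99.4))
E
```

```text
dp [ 0.2987 -0.02    0.5623] spin -0.0029 j7 -1.98 |t 42.6
dp [ 0.2987 -0.0201  0.6663] spin -0.0029 j7 -1.98 |t 42.6
dp [ 0.2987 -0.0201  0.6903] spin -0.0029 j7 -1.98 |t 42.6
```

>>> carry_out:
  deltas:
    - {"hand": 2, "dp": [0.15, -0.01, 0.1], "spin": -0.003}
    - {"hand": 2, "dp": [0.299, -0.02, 0.2], "spin": -0.003}
    - {"hand": 2, "dp": [0.299, -0.02, 0.35], "spin": -0.003}
    - {"hand": 2, "dp": [0.299, -0.02, 0.5], "spin": -0.003}
    - {"hand": 2, "dp": [0.299, -0.02, 0.56], "spin": -0.003}
    - {"hand": 2, "dp": [0.299, -0.02, 0.6], "spin": -0.003}
    - {"hand": 2, "dp": [0.299, -0.02, 0.63], "spin": -0.003}
    - {"hand": 2, "dp": [0.299, -0.02, 0.65], "spin": -0.003}
    - {"hand": 2, "dp": [0.299, -0.02, 0.666], "spin": -0.003}
    - {"hand": 2, "dp": [0.299, -0.02, 0.666], "spin": -0.003}

```text
time: 43.6
ee_pos: [0.5042, 0.2334, 0.0547]
eef_rot: [0.997, 0.083, 0.0, -0.0]
ft_force: [0.2, 0.6, 0.2]
width: 0.0094
grip_force: 15.0
```

```bash
python3 - <<'E'
from h import *
s=read_state();print(s['ee_pos'],s['ft_force']);tool((.5046,.2315,.0485),np.radians(99.4))
E
```

```text
[0.50424848 0.23343402 0.0546578 ] [0.23151653 0.60802667 0.19957719]
dp [0.0001 0.0079 0.0246] spin 0.0008 j7 -1.56 |t 43.6
```

>>> carry_out:
  deltas:
    - {"hand": 2, "dp": [0, 0.004, 0.0], "spin": 0}
    - {"hand": 2, "dp": [0, 0.008, 0.0], "spin": 0.001}
    - {"hand": 2, "dp": [0, 0.008, 0.01], "spin": 0.001}
    - {"hand": 2, "dp": [0, 0.008, 0.02], "spin": 0.001}
    - {"hand": 2, "dp": [0, 0.008, 0.026], "spin": 0.001}
    - {"hand": 2, "dp": [0, 0.008, 0.028], "spin": 0.001}

```text
time: 44.2
ee_pos: [0.5045, 0.2312, 0.0482]
eef_rot: [0.997, 0.081, -0.0, -0.0]
ft_force: [-9.3, -3.1, 22.7]
width: 0.0098
grip_force: 15.0
```

Contact came at z = 0.048, the height expected for the floor. I'll release and lift.

>>> carry_out:
  deltas:
    - {"hand": 2, "dp": [0, 0, -0.004], "spin": 0}
    - {"hand": 30, "dp": [0, 0, -0.004], "spin": 0}
    - {"hand": 30, "dp": [0, 0, -0.004], "spin": 0}
    - {"hand": 30, "dp": [0, 0, -0.004], "spin": 0}
    - {"hand": 30, "dp": [0, 0, -0.2], "spin": 0}
    - {"hand": 30, "dp": [-0.1, 0, -0.4], "spin": 0}
    - {"hand": 30, "dp": [-0.3, 0, -0.6], "spin": 0}
    - {"hand": 30, "dp": [-0.3, 0, -0.6], "spin": 0}
    - {"hand": 30, "dp": [-0.3, 0, -0.6], "spin": 0}

```text
time: 45.1
ee_pos: [0.4298, 0.22, 0.2001]
eef_rot: [0.997, 0.082, 0.0, -0.005]
ft_force: [0.4, 1.7, 0.2]
width: 0.03
grip_force: 0.0
```

```bash
python3 - <<'E'
from h import *
im,c=shot("wrist"); im2,_=shot("side")
for p,a,r in blobs(im,'orange',30): print(p,a,ray(c,p,.062)[0].round(4),r)
for col in('green','yellow'): print([(b[0].round(1),b[1]) for b in blobs(im2,col,10) if b[0][0]<315 and b[0][1]<220])
p=blobs(im,'red',30); print([(b[0],ray(c,b[0],.052)[0].round(4),b[1]) for b in p])
cv2.imwrite("pics/w9.png",np.hstack([cv2.resize(im[30:240,140:420],(400,300)),cv2.resize(im2[110:260,200:400],(400,300))])[:,:,::-1])
E
```

```text
[284.96437055 129.14489311] 421 [0.5056 0.2309 0.062 ] ((285.0, 129.5), (39.0, 10.0), 90.0)
[(array([252.1, 108. ]), 88), (array([281. , 171.5]), 28), (array([294.7, 182.5]), 29), (array([310.4, 196.8]), 28)]
[(array([280.1, 139.1]), 85), (array([293.9, 149.4]), 94), (array([311.3, 162.5]), 106)]
[(array([429.64937107, 129.0927673 ]), array([0.5297, 0.0874, 0.052 ]), 636)]
```

View pics/w9.png

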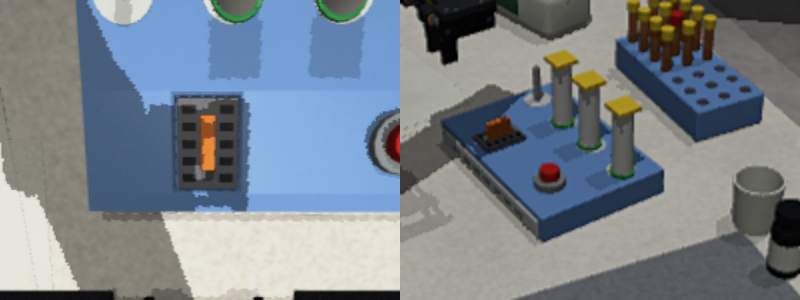

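The cassette sits square in the pocket: its rib is at (0.5056,0.2309), against the pocket at (0.5049,0.2311). All three tubes stand upright. Now the plunger.

```bash
python3 - <<'E'
from h import *
for z in(.09,.05): tool((.5275,.0925,z),np.radians(99.4))
im,c=shot("side"); 
print([(b[0].round(1),b[1]) for b in blobs(im,'red',20)]);print(proj(c,[[.5275,.0925,z] for z in(.045,.05,.055,.06)]).round(1).tolist())
E
```

```text
dp [0.3002 0.5693 0.4278] spin 0.0004 j7 -1.95 |t 45.2
dp [0.3002 0.5699 0.5878] spin 0.0004 j7 -1.95 |t 45.2
[(array([274.5, 194.5]), 40)]
[[274.5, 200.2], [274.4, 198.7], [274.4, 197.2], [274.3, 195.7]]
```

>>> carry_out:
  deltas:
    - {"hand": 0, "dp": [0.1, 0.2, 0.0], "spin": 0}
    - {"hand": 0, "dp": [0.2, 0.4, 0.0], "spin": 0}
    - {"hand": 0, "dp": [0.3, 0.57, 0.0], "spin": 0}
    - {"hand": 0, "dp": [0.3, 0.57, 0.1], "spin": 0}
    - {"hand": 0, "dp": [0.3, 0.57, 0.25], "spin": 0}
    - {"hand": 0, "dp": [0.3, 0.57, 0.36], "spin": 0}
    - {"hand": 0, "dp": [0.3, 0.57, 0.43], "spin": 0}
    - {"hand": 0, "dp": [0.3, 0.57, 0.46], "spin": 0}
    - {"hand": 0, "dp": [0.3, 0.57, 0.48], "spin": 0}
    - {"hand": 0, "dp": [0.3, 0.57, 0.5], "spin": 0}
    - {"hand": 0, "dp": [0.3, 0.57, 0.5], "spin": 0}

```text
time: 46.35
ee_pos: [0.5278, 0.0904, 0.0721]
eef_rot: [0.997, 0.081, -0.0, 0.0]
ft_force: [0.4, -0.4, -0.5]
width: 0.0006
grip_force: 0.0
```

>>> carry_out:
  deltas:
    - {"hand": 0, "dp": [0, 0, 0.02], "spin": 0}
    - {"hand": 0, "dp": [0, 0, 0.04], "spin": 0}
    - {"hand": 0, "dp": [0, 0, 0.06], "spin": 0}
    - {"hand": 0, "dp": [0, 0, 0.06], "spin": 0}

```text
time: 46.75
ee_pos: [0.5284, 0.0907, 0.0575]
eef_rot: [0.997, 0.082, 0.001, -0.0]
ft_force: [-0.0, 0.3, 7.8]
width: 0.0003
grip_force: 3.7
```

>>> carry_out:
  deltas:
    - {"hand": 0, "dp": [0, 0, 0.01], "spin": 0}
    - {"hand": 0, "dp": [0, 0, 0.02], "spin": 0}
    - {"hand": 0, "dp": [0, 0, 0.025], "spin": 0}
    - {"hand": 0, "dp": [0, 0, 0.025], "spin": 0}

```text
time: 47.15
ee_pos: [0.529, 0.0907, 0.0556]
eef_rot: [0.997, 0.081, 0.0, -0.002]
ft_force: [-23.8, -1.7, 69.9]
width: 0.0001
grip_force: 34.9
```

It hit a hard stop at 70 N and was held there, so it is fully pressed. I'll back off and check.

>>> carry_out:
  deltas:
    - {"hand": 0, "dp": [0, 0, -0.05], "spin": 0}
    - {"hand": 0, "dp": [0, 0, -0.2], "spin": 0}
    - {"hand": 0, "dp": [-0.1, 0, -0.4], "spin": 0}
    - {"hand": 0, "dp": [-0.3, 0, -0.6], "spin": 0}
    - {"hand": 0, "dp": [-0.3, 0, -0.6], "spin": 0}
    - {"hand": 0, "dp": [-0.3, 0, -0.6], "spin": 0}

```text
time: 47.75
ee_pos: [0.4532, 0.0791, 0.2009]
eef_rot: [0.997, 0.082, -0.0, -0.0]
ft_force: [-0.4, 1.0, -1.7]
width: 0.0005
grip_force: 0.0
```

```bash
python3 - <<'E'
from h import *
im2,c2=shot("side"); s=read_state(); print(s['ee_pos'],s['ft_force'])
for col in('green','yellow','red','orange'): print(col,[(b[0].round(1),b[1]) for b in blobs(im2,col,10) if b[0][0]<315 and b[0][1]<220])
im,c=shot("top")
for col in('yellow','orange'):
    for p,a,r in blobs(im,col):
        X=ray(c,p,.03)[0]
        if -.5<X[1]<.3 and X[0]<.8: print(col,p.round(1),a,X.round(4))
cv2.imwrite("pics/end.png",cv2.resize(im2[110:260,200:400],(800,600))[:,:,::-1])
E
```

```text
[0.45339658 0.07741314 0.20360906] [ 0.80371778 -1.90309757  1.05726526]
green [(array([281. , 171.6]), 27), (array([294.7, 182.5]), 29), (array([310.4, 196.8]), 28)]
yellow [(array([282. , 139.3]), 62), (array([294.2, 149.5]), 92), (array([311.3, 162.5]), 106)]
red [(array([272.9, 194.1]), 24)]
orange [(array([248.5, 170.2]), 10)]
yellow [250.5 156.9] 208 [0.6466 0.086  0.03  ]
yellow [216.3 162.6] 216 [0.6318 0.1766 0.03  ]
yellow [186.9 167.8] 228 [0.6183 0.2546 0.03  ]
yellow [421.7 236.7] 102 [ 0.4315 -0.3675  0.03  ]
orange [192. 210.] 23 [0.5062 0.2409 0.03  ]
```

View pics/end.png

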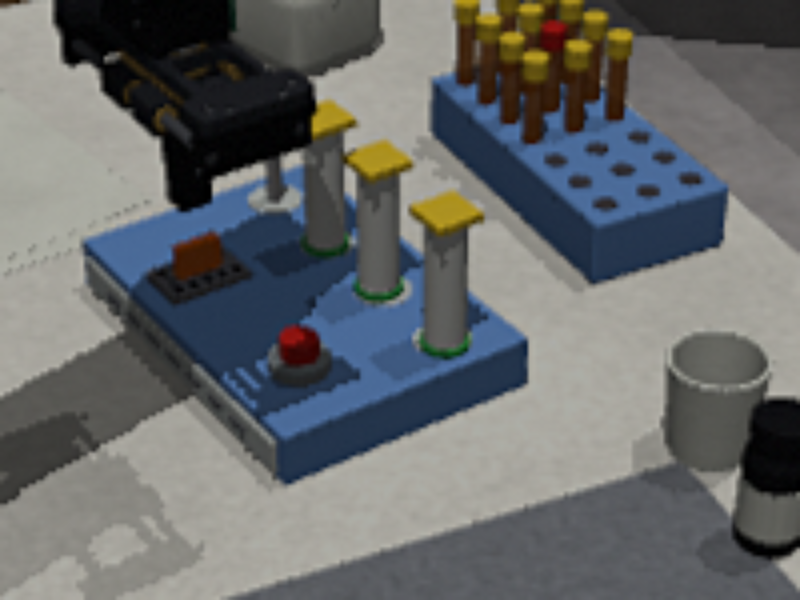

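The final view shows three upright tubes with their beads on the top at (445,343), (380,290) and (325,245). The cassette is home at (200,270), the plunger is back up at (300,345), and the arm is clear.

```bash
python3 -c "
from bench import *
print(close_job())"
```

```text
the job is handed in; nothing more can be done
None
```

The job is handed in, and the judge returned no verdict: by my last camera views all three tubes stand mouth down on pegs 1–3, the cassette is flat in its pocket, and the plunger was pressed to its stop (about 70 N) and is back up.

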